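# Snap the cover onto the filter housing and keep it pressed

### The arm

A 6-joint arm with a two-finger parallel gripper is mounted at the origin on a cart in front of the work surface, level with it; the furniture and walls round the work are solid. World frame = base frame: x ahead of the robot, y to its left, z up, the work surface at z = 0. Lengths are in m, angles in rad, forces in N, time in s.
With the tool pointing down it reaches from about 0.325 to 0.9 m from the base axis. Payload 6.1 kg.
Tool frame: the origin (TCP) lies on the centre line of the jaws, within the pads' length; the fingertips stand 14 mm ahead of it and the grasp point (between the pads) lies 5 mm behind it; z points along the fingers, y is the direction in which the jaws open and shut (so a half turn about z gives the same grasp; the last joint's range is limited). The gripper opens to 85 mm and grips with 20 to 120 N. Pads are 22 mm wide; open, the fingers measure 114 mm over their backs; the gripper's body (76 mm by 85 mm) begins 54 mm behind the grasp point. The pads swing forward as they close: fully open they stand 13 mm farther back than shut.
Start: joints at [-1.271, 0.22, 1.526, -0, 1.395, -0.126], TCP at [0.258, -0.569, 0.218] pointing down, gripper open.
Joint ranges: [-2.98, 2.98], [-0.91, 2.08], [0.09, 2.57], [-1.24, 4.39], [0.2, 2.65], [-2.68, 2.68]. Speed limits (rad/s): [2.57, 2.57, 3.01, 3.14, 3.14, 3.14].

### API

Orientations are given as a rotation vector (axis times angle).
In Python, from cell import sensors, optics, robot gives the robot as it stands.
- The arm moves only by the tool drive_tool, never from a script. Its argument "series" is a list of rows, each a list of 7 numbers: the turn, a rotation vector about the tool's x, y, z in rad, then the shift along the tool's x, y, z in cm, then the opening, from -1 (shut) to 1 (fully open). A call has 1 to 12 rows; each row shifts and turns the pose as measured when the row begins, along the tool's axes as they then stand; what a row does not reach is not made up. A row lasts 1/8 s, in which the tool goes at most 62.5 mm and 10.7 degrees, less where a joint would pass 70% of its speed; a pose out of reach is approached as far as the arm can. A call is refused whole if a number of a shift passes 6.25 or a number of a turn 0.188, either way. A call with a gripper value outside its range is refused whole. The fingers move at their own pace and stop on an object; "grip_force" is the grip in N (left out, the last holds). Time passes only in rows, so rows that do not move let the fingers close. It gives the time, the measured TCP pose, the force and the opening at its end, in the units of the state.
- sensors.observe(): the state, without advancing time (a new reading comes with each control period).
- optics.get_image(name): name is "side" or "top" or "wrist"; returns a dict with "image" (480x640x3 uint8, red, green, blue), "z_map" (480x640 float32, m along the optical axis (not along the pixel's ray), 0 where there is no reading), "fx", "fy", "cx", "cy" (pixels), "R" (3x3) and "t" (3): a world point X has camera coordinates R X + t. Camera axes: x right, y down, z forward; pixel columns grow to the right and rows downward; lengths in m; the calibration is good to about 2 mm. A picture is of the moment at which its call begins.
- robot.close_job(): hands the job in, once; it reports no verdict.
The state is a dict: "t": time; "q": joint angles; "joint_velocities": joint speeds; "tau": joint torques, N m; "tool_pos": TCP position; "tool_rot": TCP orientation; "force": force on the tool from outside, world axes, zero at the start; "torque": the same for the moment, N m; "grip_width": opening from 0.0 (shut) to 1.0 (fully open).
Only numpy, scipy, OpenCV 4.12 (cv2) and the standard library are available. Lean on these libraries where they do the work, as an engineer would, in place of code of your own. Each camera call takes 0.05 s, during which the arm holds its last target.

### The job

Take the oblong white cover (not the round or the square one) out of the cluttered parts tray by its grip rib, and press it straight down onto the mouth of the grey filter housing until both catches snap past it. Do not let go: keep pressing so that the cover visibly squeezes the rubber seal, and finish while still holding the cover and pressing it down. Leave the other parts in the tray and everything else where it is.

Things in the scene. Friction and masses are not known exactly. Their poses are not given: they have to be found in the camera images.
- cover_grip (a point): Oblong white cover, 90 g, upright in the tray: centre of its grip rib, the place to grasp. Rib 46 mm long (this x axis), 12 mm thick (y), 26 mm high; this point is 13 mm above the plate's top and 13 mm below the rib's top. Plate 80 mm (x) by 56 mm (y), 6 mm thick; a plug under it. At the start this point is 55 mm above the worktop; z is up. Half a turn makes no difference.
- cover_underside (a point): Centre of the underside of the cover's plate, 19 mm below cover_grip, same axes; this meets the seal. Below it the plug, 32 mm deep: 51 x 33 mm for 8 mm, then 45 (x) by 33 (y), lower edges along x rounded 5 mm; across each x end a rounded snap bead, radius 4 mm, centred 26 mm below this point, 53 mm over both beads.
- housing_mouth (a point): Centre of the grey housing's mouth, 40 mm above the worktop, level with the free top of the rubber seal, which stands 4 mm proud of the box. z up. The well below is 56 mm (x) by 36 mm (y). The cover fits with its x along this x, either way round, 1.5 mm clearance a side. The beads meet the catches with cover_underside about 14 mm above this point, pass their middle at 7 mm and are free at 0.
- housing: Grey filter housing fixed to the worktop: box 110 mm (x) by 80 mm (y), 36 mm high, a steel pipe stub out of its +x end, a screwed foot at each y side; origin at the centre of its underside, axes as housing_mouth. Pressing the cover past the catches takes about 6 to 15 N; then the force falls suddenly (the catches even draw the cover down a little) until the seal is met.
- seal (a joint): How far the rubber seal round the mouth is squeezed down, m: 0 free, 0.004 at most, where the cover's plate stands on the box. It takes about 0.75 N to start and 2.5 N per mm; the cover's own weight gives 0.0003 at most.
- catch_a (a joint): How far the sprung steel catch in the well's +x end wall is pushed back, m: 0 at rest. A bar of 5 mm radius along y, 21 mm above the worktop, standing 4.5 mm out of the wall; 3.3 N starts it, then 1.1 N per mm. It is pushed back about 3 mm as a bead passes.
- catch_b (a joint): The same for the catch in the -x end wall.
- tray: Clear open parts tray fixed to the worktop, 204 mm (x) by 294 mm (y), 40 mm high, walls and floor 4 mm; origin at the centre of its underside. In it a row of three covers along y, 88 mm apart, about x = -35 mm (the oblong one may be any of the three), and at about x = +66 mm three other things up to 66 mm tall.
- round_cap: White round cap, 58 mm across and 58 mm high with a rib 36 x 12 mm on top, in the tray; not wanted. Origin at its underside.
- square_cap: White square cap, 50 x 50 mm and 58 mm high with a rib 36 x 12 mm on top, in the tray; not wanted. Origin at its underside.
- small_carton: Small white carton 36 x 60 x 24 mm in the tray; origin at its underside.
- oil_dropper: Small bottle 26 mm across and 66 mm high in the tray; origin at its underside.
- slide_box: Slide box 38 x 89 x 32 mm in the tray; origin at its underside.
- specimen_cup: Screw-cap specimen cup 60 mm across, 66 mm high, on the worktop behind the housing; origin at its underside.
- timer: Bench timer 66 x 64 x 18 mm lying on the worktop between tray and housing; origin at its underside.
Things that resemble listed ones, but are neither listed nor needed, are in the scene too. Leave any yellow look-alike of the part that bears cover_grip alone.

How it is judged:
On the way, in this order (a step that is already met when the one before it is completed fails the run):
1. the cover is lifted out of the tray (height (world z) of cover_grip above 0.085 m), for 0.1 s.
2. the cover is snapped on: level with the free seal, square on the mouth, both catches sprung back (z of cover_underside in the frame of housing below 0.0415 m and horizontal distance between cover_underside and housing_mouth below 0.004 m and angle between cover_underside's own z axis and vertical below 0.06 rad and angle between the x axis of cover_underside and the x axis of housing_mouth, either way round below 0.12 rad and value of joint each of catch_a, catch_b below 0.001 m), for 0.1 s.
At the end, for the whole second after the job is handed in: Cover on the mouth (within 4 mm, turned under 0.12 rad, tilted under 0.06), both catches back within 1 mm, gripper still bearing on it with over 2 N and squeezing the seal over 1.2 mm (weight alone: 0.3 at most); the other parts still in the tray (all of step 2 and value of joint seal above 0.0012 m and contact force between any of the fingers, the arm and cover above 2 N and horizontal distance between each of round_cap, square_cap, small_carton, oil_dropper, slide_box and tray below 0.17 m and height (world z) of each of round_cap, square_cap, small_carton, oil_dropper, slide_box below 0.035 m); the arm keeps its last pose, push and grip.
It fails at once if another part is taken out of the tray (height (world z) of any of round_cap, square_cap, small_carton, oil_dropper, slide_box above 0.07 m).
It fails at once if a thing on the worktop is pushed away (distance of any of specimen_cup, timer from where it was at the start of the episode above 0.03 m).
It also fails if it takes over 58 s, if anything falls off the work surface, if the arm or the gripper's body presses on something with over 40 N, if the wrist force passes 120 N, or if a joint passes its speed limit or range.

## Working session

There is one attempt and no reset: what is moved stays moved. The work goes in short steps, Python scripts to look and compute and a tool call to move; the robot and the scene stay as the last step left them, time stands still between calls to the robot, and variables do not carry over. Pictures are saved under pics/ and viewed, and the job is handed in when it is done.

Besides the shell and the picture viewer there is one more tool, called after "Emit:" as a command line: name --pt "numbers of a row" for each row, then --argument value for the rest. drive_tool: Moves the arm, as the interface text tells. Its arguments: {"type":"object","properties":{"series":{"type":"array"},"grip_force":{"type":"number"}},"required":["series"]}

```bash
mkdir -p pics; ls; cat > h.py <<'E'
import numpy as np, cv2
from cell import sensors, optics, robot
from scipy.spatial.transform import Rotation as Ro
def grab(n,save=None):
    d=optics.get_image(n)
    np.savez('%s.npz'%(save or n),**{k:np.array(v) for k,v in d.items()})
    if save: cv2.imwrite('pics/%s.png'%save,d['image'][:,:,::-1])
    return d
def load(s):
    return dict(np.load('%s.npz'%s))
def plane(d,u,v,z):
    r=d['R'].T@np.array([(u-d['cx'])/d['fx'],(v-d['cy'])/d['fy'],1.]); c=-d['R'].T@d['t']
    return c+r*(z-c[2])/r[2]
def cloud(d):
    v,u=np.mgrid[0:480,0:640]; z=d['z_map']
    P=np.stack([(u-d['cx'])/d['fx']*z,(v-d['cy'])/d['fy']*z,z],-1)
    W=(P-d['t'])@d['R']; W[z==0]=np.nan
    return W
def proj(d,X):
    p=d['R']@np.array(X)+d['t']; return d['fx']*p[0]/p[2]+d['cx'],d['fy']*p[1]/p[2]+d['cy']
E
python3 - <<'E'
from h import *
for n in ['side','top','wrist']:
    d=grab(n,n+'0'); print(n,-d['R'].T@d['t'],d['R'][2],d['fx'])
s=sensors.observe(); print(s)
E
```

```text
pics
side [ 0.24722307 -1.27139678  0.90948861] [ 0.21702399  0.79534836 -0.56596959] 478.0857239628849
top [ 0.33034808 -0.14013028  1.75813344] [ 0.12915694 -0.00704172 -0.99159916] 609.679429292427
wrist [ 0.32561226 -0.53736528  0.37280855] [-0.26355835 -0.11805227 -0.95739264] 333.7079713980671
{'t': 0.15, 'q': array([-1.27106203e+00,  2.21041684e-01,  1.52734182e+00,  7.67936727e-06,
        1.39471366e+00, -1.26069736e-01]), 'joint_velocities': array([-0.00065432, -0.00187749, -0.00402352, -0.00029209,  0.00084751,
       -0.00077599]), 'tau': array([-3.11568983e-04, -4.97484863e+01, -3.89905107e+01, -3.91046424e-04,
        7.16495299e-03, -4.04976583e-05]), 'tool_pos': array([ 0.25803004, -0.56871749,  0.21715604]), 'tool_rot': array([-3.06919608e+00, -6.63491066e-01,  1.93029319e-04]), 'force': array([-0.16348804,  0.39539559,  0.25461457]), 'torque': array([-0.00482782,  0.00057782,  0.00710238]), 'grip_width': 1.0001473699346697}
```

View pics/side0.png

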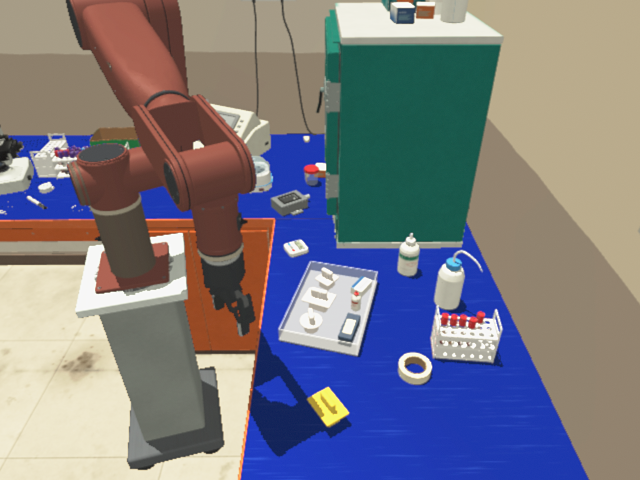

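View pics/top0.png

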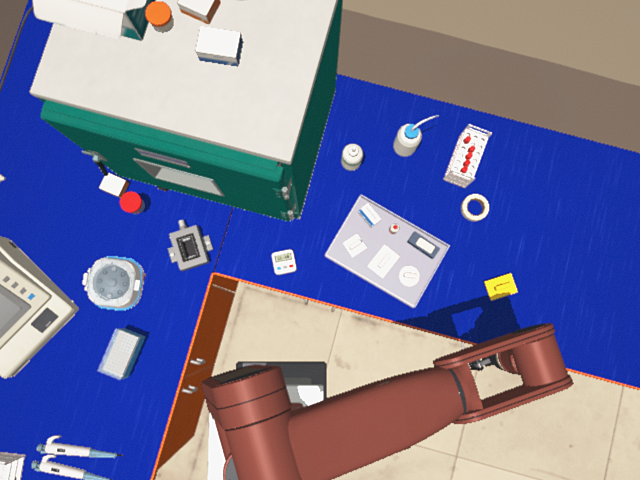

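View pics/wrist0.png

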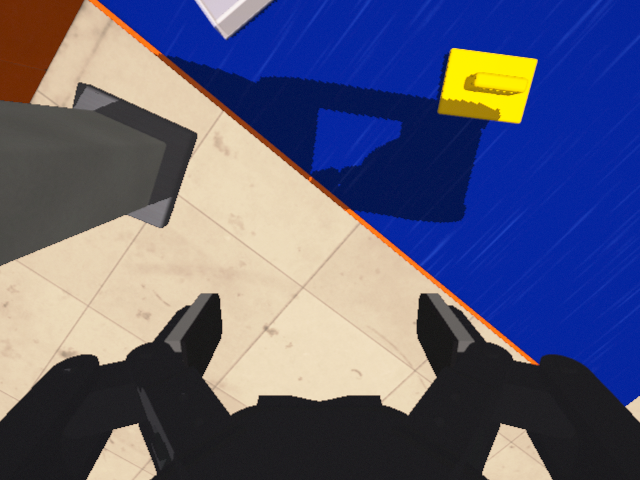

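The top view shows the tray at about (388,250) with three covers: (355,245), (383,261) and (409,275). The grey housing is at (189,247) with its pipe up at (181,225), and the yellow look-alike is at (501,286).

```bash
python3 - <<'E'
from h import *
d=load('top0'); s=load('side0')
a=cv2.resize(d['image'][185:315,320:460],None,fx=4,fy=4,interpolation=2)[:,:,::-1]
b=cv2.resize(d['image'][210:280,160:220],None,fx=6,fy=6,interpolation=2)[:,:,::-1]
cv2.imwrite('pics/c1.png',a); cv2.imwrite('pics/c2.png',b)
cv2.imwrite('pics/c3.png',cv2.resize(s['image'][255:355,270:390],None,fx=6,fy=6,interpolation=2)[:,:,::-1])
cv2.imwrite('pics/c4.png',cv2.resize(s['image'][180:225,260:320],None,fx=10,fy=10,interpolation=2)[:,:,::-1])
W=cloud(d)
for n,z,u,v in [('sq',.045,355,245),('ob',.055,383,261),('rd',.058,409,275),('hous',.04,189,247)]:
    print(n,plane(d,u,v,z).round(3),W[v,u].round(3))
E
```

```text
sq [ 0.545 -0.251  0.045] [ 0.543 -0.25   0.062]
ob [ 0.499 -0.329  0.055] [ 0.498 -0.328  0.062]
rd [ 0.459 -0.401  0.058] [ 0.459 -0.401  0.057]
hous [0.538 0.22  0.04 ] [0.542 0.227 0.005]
```

View pics/c1.png

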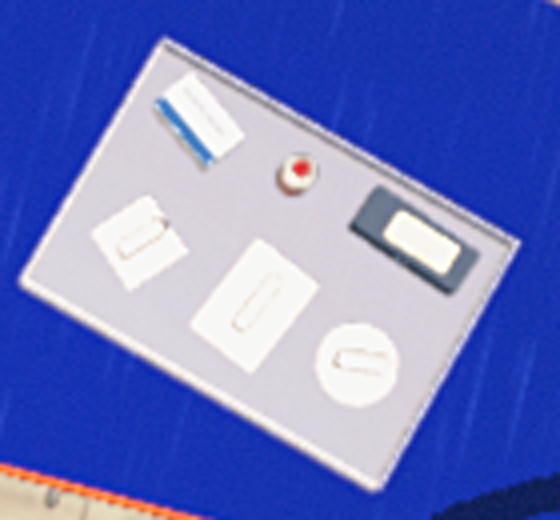

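View pics/c2.png

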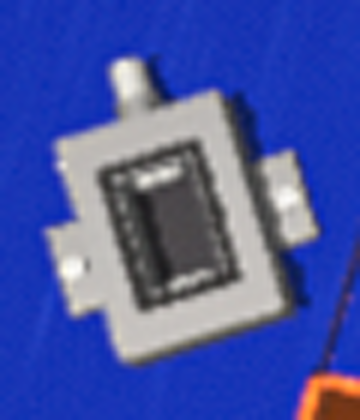

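View pics/c3.png

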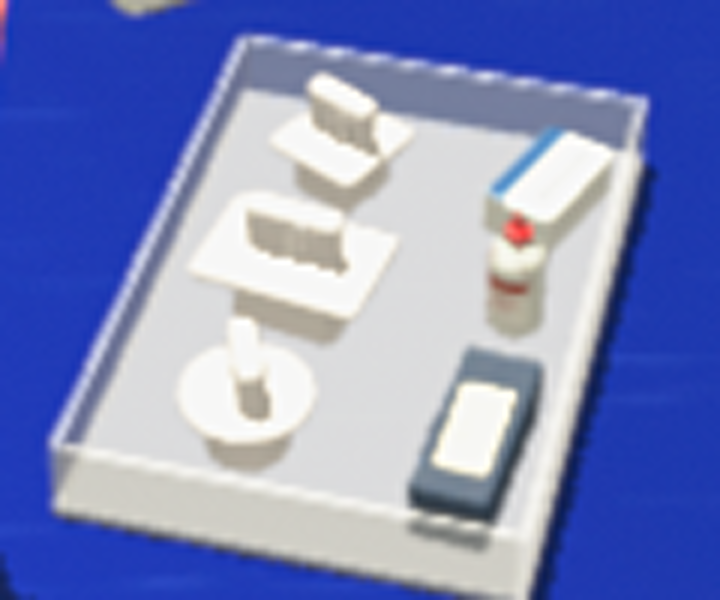

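View pics/c4.png

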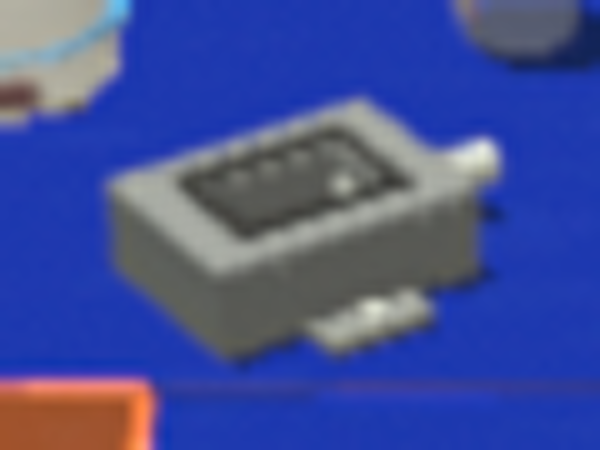

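The middle cover (383,261), with its rectangular plate and long rib, is the oblong one. (355,245) is square, (409,275) is round, and the yellow one at (501,286) lies outside the tray. Next I measure the axes.

```bash
python3 - <<'E'
from h import *
d=load('top0'); W=cloud(d); im=d['image'].astype(int)
hsv=cv2.cvtColor(d['image'],cv2.COLOR_RGB2HSV)
# cover: white low-sat bright
m=((im.min(2)>225)).astype(np.uint8)
n,l,st,c=cv2.connectedComponentsWithStats(m)
i=l[261,383]; print(st[i])
def rect(mask,z):
    cs,_=cv2.findContours(mask,0,cv2.CHAIN_APPROX_NONE); k=max(cs,key=cv2.contourArea)[:,0]
    P=np.array([plane(d,u,v,z)[:2] for u,v in k],np.float32)*1000
    return cv2.minAreaRect(P)
print('cover plate',rect((l==i).astype(np.uint8),.042))
# housing
m=((hsv[...,1]<60)).astype(np.uint8); m[:, :150]=0;m[:,230:]=0;m[:205]=0;m[285:]=0
n,l,st,c=cv2.connectedComponentsWithStats(m); print(st[1:])
i=1+np.argmax(st[1:,4]); 
# dark seal ring+well
dk=((im.max(2)<110)&(hsv[...,1]<110)).astype(np.uint8); dk[:,:170]=0;dk[:,208:]=0;dk[:228]=0;dk[268:]=0
n,l2,st,c=cv2.connectedComponentsWithStats(dk); print(st[1:])
j=1+np.argmax(st[1:,4])
print('seal',rect((l2==j).astype(np.uint8),.04))
sel=np.isfinite(W[...,0])&(np.abs(W[...,2]-.037)<.006); sel[:, :160]=0;sel[:,220:]=0;sel[:215]=0;sel[280:]=0
P=W[sel][:,:2].astype(np.float32)*1000
print(len(P),cv2.minAreaRect(P), W[sel][:,2].mean())
W[...,2]
s=sensors.observe(); R=Ro.from_rotvec(s['tool_rot']).as_matrix(); print(R.round(3))
print('pipe',plane(d,181,225,.02))
E
```

```text
[368 245  32  33 566]
cover plate ((500.21160888671875, -330.35174560546875), (57.06941223144531, 81.25456237792969), 52.0783805847168)
[[ 168  220   45   51 1441]]
[[198 228  10  32  66]
 [176 234  24  28 366]
 [194 261  14   6  15]
 [191 267   2   1   2]]
seal ((537.0443725585938, 223.2687225341797), (70.02185821533203, 49.79351806640625), 18.343589782714844)
715 ((550.0471801757812, 226.78717041015625), (136.0658721923828, 83.29811096191406), 18.38253402709961) 0.03636969429469681
[[ 0.911  0.413 -0.   ]
 [ 0.413 -0.911  0.001]
 [ 0.    -0.001 -1.   ]]
pipe [0.60366379 0.24883079 0.02      ]
```

Cover at (0.500, -0.330), 57x81 mm (expected 56x80), x axis at -38°. Housing at about (0.537, 0.223), x axis at 18.3°, pipe agrees. I turn the tool first, then move over the cover.

Emit:
drive_tool --pt "0 0 0.18 0 0 0 0.2" --pt "0 0 0.18 0 0 0 0.2" --pt "0 0 0.18 0 0 0 0.2" --pt "0 0 0.18 0 0 0 0.2" --pt "0 0 0.18 0 0 0 0.2" --pt "0 0 0.18 0 0 0 0.2" --pt "0 0 0.01 0 0 0 0.2" --grip_force 60

```text
t: 1.02
tool_pos: [0.2574, -0.5669, 0.2137]
tool_rot: [-2.947, 1.072, 0.007]
force: [0.2, 0.1, 0.5]
grip_width: 0.598
```

```bash
cat >> h.py <<'E'
def rel(target,yaw=None):
    s=sensors.observe(); R=Ro.from_rotvec(s['tool_rot']).as_matrix()
    y=np.degrees(np.arctan2(R[1,0],R[0,0])); d=R.T@(np.array(target)-s['tool_pos'])*100
    print('t',s['t'],'pos',s['tool_pos'].round(4),'yaw',y.round(2),'tilt',np.degrees(R[:2,2]).round(2),'q',s['q'].round(2),'w',round(s['grip_width'],3),'F',s['force'].round(1))
    print('shift cm',d.round(2), 'turn z', None if yaw is None else np.radians(y-yaw).round(3), 'turn xy', (R.T@np.cross(R[:,2],[0,0,-1])).round(4)[:2])
E
python3 -c "
from h import *
rel([.5,-.33,.217],-38)"
```

```text
t 1.025 pos [ 0.2574 -0.5669  0.2137] yaw -39.98 tilt [-0.13  0.41] q [-1.27  0.22  1.53 -0.    1.39  1.  ] w 0.598 F [0.2 0.1 0.5]
shift cm [  3.37 -33.74  -0.21] turn z -0.035 turn xy [-0.0041  0.0063]
```

Emit:
drive_tool --pt "0 0 -0.03 0.3 -3 -0.2 0.2" --pt "0 0 0 0.3 -3 0 0.2" --pt "0 0 0 0.3 -3 0 0.2" --pt "0 0 0 0.3 -3 0 0.2" --pt "0 0 0 0.3 -3 0 0.2" --pt "0 0 0 0.3 -3 0 0.2" --pt "0 0 0 0.3 -3 0 0.2" --pt "0 0 0 0.3 -3 0 0.2" --pt "0 0 0 0.3 -3 0 0.2" --pt "0 0 0 0.3 -3 0 0.2" --pt "0 0 0 0 0 0 0.2"

```text
t: 2.4
tool_pos: [0.4684, -0.3392, 0.2147]
tool_rot: [-2.982, 0.962, 0.01]
force: [-0.0, -0.4, 0.2]
grip_width: 0.6
```

```bash
python3 -c "
from h import *
rel([.5,-.33,.217],-38)
grab('wrist','wrist1')"
```

```text
t 2.4 pos [ 0.4684 -0.3392  0.2147] yaw -35.77 tilt [-0.22  0.58] q [-0.77  0.12  1.65  0.    1.38  1.43] w 0.6 F [-0.  -0.4  0.2]
shift cm [ 2.02 -2.59 -0.23] turn z 0.039 turn xy [-0.006  0.009]
```

View pics/wrist1.png

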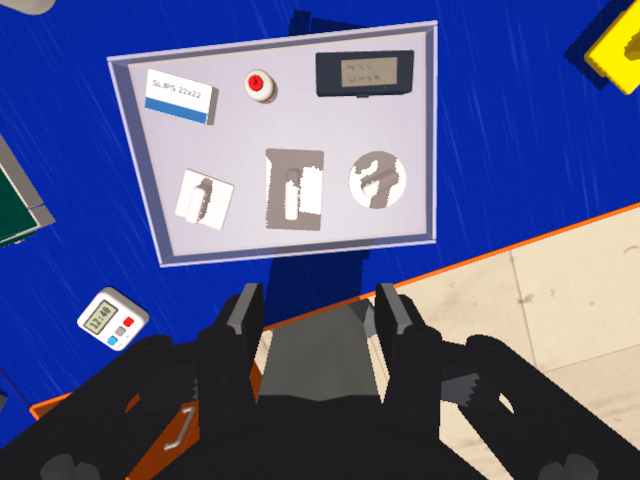

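The wrist view shows the oblong cover at (294,190) with the rib at (291,193). The square cap is at (204,199) and the round one at (378,180).

```bash
python3 - <<'E'
from h import *
d=load('wrist1'); W=cloud(d); Z=W[...,2]
print(Z[160:225:10,270:320:8].round(3))
box=np.zeros((480,640),bool); box[140:240,258:332]=1
def fit(sel,nm):
    P=W[sel].astype(np.float32); r=cv2.minAreaRect(P[:,:2]*1000); print(nm,sel.sum(),r,P[:,2].mean().round(4))
m=box&(Z>.036)&(Z<.08)
fit(m,'all')
mr=box&(Z>.062); mm=cv2.morphologyEx(mr.astype(np.uint8),cv2.MORPH_OPEN,np.ones((3,3),np.uint8))>0
fit(mm,'rib')
mp=box&(np.abs(Z-.042)<.004);mp=cv2.morphologyEx(mp.astype(np.uint8),cv2.MORPH_OPEN,np.ones((3,3),np.uint8))>0
fit(mp,'plate')
# image outline of the plate by colour (vs lilac floor), cast on z=.042
E
```

```text
[[0.041 0.042 0.042 0.042 0.042 0.042 0.043]
 [0.041 0.042 0.042 0.065 0.043 0.042 0.041]
 [0.042 0.042 0.066 0.067 0.042 0.042 0.042]
 [0.042 0.042 0.066 0.068 0.042 0.041 0.043]
 [0.042 0.043 0.067 0.067 0.042 0.041 0.042]
 [0.042 0.041 0.068 0.067 0.041 0.041 0.042]
 [0.042 0.041 0.04  0.042 0.042 0.042 0.042]]
all 4516 ((500.24981689453125, -327.6619567871094), (56.06826400756836, 80.15767669677734), 51.65705871582031) 0.0456
rib 648 ((500.1749572753906, -328.006591796875), (12.92018985748291, 45.7225341796875), 50.55453872680664) 0.0672
plate 3780 ((500.24981689453125, -327.6619567871094), (56.06826400756836, 80.15767669677734), 51.65705871582031) 0.0417
```

Wrist depth gives a plate of 56x80 mm at z 0.042 and a rib at (0.500, -0.328), top 0.067, x axis -38.4°. All consistent with the given sizes. Approach.

```bash
python3 -c "
from h import *
rel([.5002,-.328,.10],-38.4)"
```

```text
t 2.45 pos [ 0.4678 -0.34    0.2147] yaw -35.84 tilt [-0.24  0.55] q [-0.77  0.12  1.65  0.    1.38  1.43] w 0.601 F [ 0.2  0.7 -0.8]
shift cm [ 2.03 -2.81 11.46] turn z 0.045 turn xy [-0.0053  0.0091]
```

Emit:
drive_tool --pt "-0.005 0.009 0.045 1 -1.4 1.5 0" --pt "0 0 0 1 -1.4 2 0" --pt "0 0 0 0 0 2 0" --pt "0 0 0 0 0 2 0" --pt "0 0 0 0 0 2 0" --pt "0 0 0 0 0 1 0" --pt "0 0 0 0 0 0 0"

```text
t: 3.32
tool_pos: [0.4953, -0.3354, 0.105]
tool_rot: [2.965, -1.029, -0.004]
force: [0.7, -0.1, 0.4]
grip_width: 0.497
```

```bash
python3 -c "
from h import *
rel([.5002,-.328,.06],-38.4)"
```

```text
t 3.325 pos [ 0.4953 -0.3354  0.105 ] yaw -38.28 tilt [-0.2  -0.11] q [-0.72  0.26  1.7  -0.    1.18  1.52] w 0.497 F [ 0.7 -0.1  0.4]
shift cm [-0.06 -0.9   4.49] turn z 0.002 turn xy [0.0036 0.0015]
```

Emit:
drive_tool --pt "0.003 0.001 0.002 0 -1 0 0" --pt "0 0 0 0 0 1 0" --pt "0 0 0 0 0 1 0" --pt "0 0 0 0 0 1 0" --pt "0 0 0 0 0 0.7 0" --pt "0 0 0 0 0 0 0"

```text
t: 4.08
tool_pos: [0.5026, -0.3279, 0.0671]
tool_rot: [2.966, -1.032, 0.003]
force: [-0.1, -1.3, 0.0]
grip_width: 0.502
```

```bash
python3 -c "
from h import *
rel([.5002,-.328,.06],-38.4); grab('wrist','wrist2')"
```

```text
t 4.075 pos [ 0.5026 -0.3279  0.0671] yaw -38.37 tilt [ 0.08 -0.11] q [-0.71  0.31  1.72 -0.    1.11  1.53] w 0.502 F [-0.1 -1.3  0. ]
shift cm [-0.18  0.16  0.71] turn z 0.001 turn xy [ 0.0007 -0.0023]
```

View pics/wrist2.png

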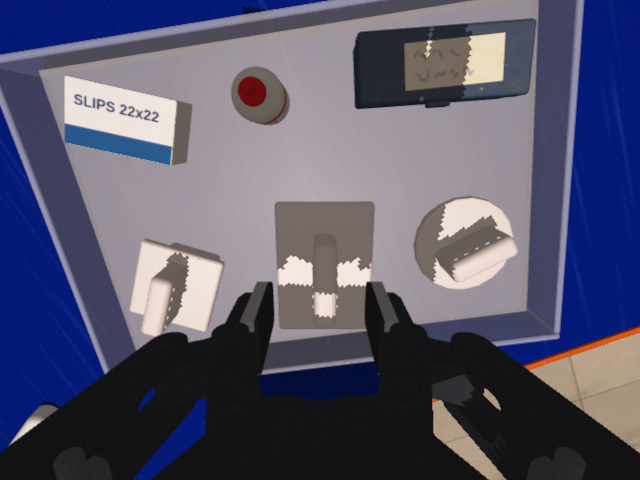

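The rib (325,275) lies between the pads (about 255 to 378). Lower the last 7 mm and close.

Emit:
drive_tool --pt "0 -0.002 0 -0.2 0.15 0.5 0" --pt "0 0 0 0 0 0.3 0" --pt "0 0 0 0 0 0 -0.3" --pt "0 0 0 0 0 0 -0.5" --pt "0 0 0 0 0 0 -0.7" --pt "0 0 0 0 0 0 -1" --pt "0 0 0 0 0 0 -1" --pt "0 0 0 0 0 0 -1" --grip_force 30

```text
t: 5.12
tool_pos: [0.5009, -0.3287, 0.0603]
tool_rot: [2.966, -1.032, 0.004]
force: [0.3, -0.2, -0.1]
grip_width: 0.001
```

```bash
python3 -c "
from h import *
rel([.5002,-.328,.06],-38.4); grab('wrist','wrist3')"
```

```text
t 5.125 pos [ 0.5009 -0.3287  0.0603] yaw -38.37 tilt [ 0.11 -0.14] q [-0.71  0.32  1.72 -0.    1.1   1.53] w 0.001 F [ 0.3 -0.2 -0.1]
shift cm [-0.1  -0.01  0.03] turn z 0.001 turn xy [ 0.0008 -0.003 ]
```

View pics/wrist3.png

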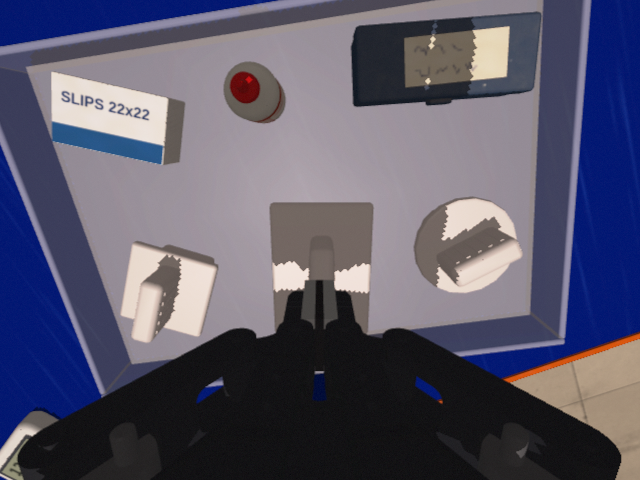

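The gripper is fully shut (0.001) and has missed the 12 mm rib. I check where the fingertips really are in the depth maps.

```bash
python3 - <<'E'
from h import *
d=load('wrist3'); W=cloud(d)
s=sensors.observe(); R=Ro.from_rotvec(s['tool_rot']).as_matrix(); p=s['tool_pos']
for o in [-.02,-.005,0,.014]: print(o,(p+R@[0,0,o]).round(3),[round(float(x)) for x in proj(d,p+R@[0,0,o])])
print('z col 320 / 308 / 330')
for v in range(230,345,8): print(v,[(((W[v,u]-p)@R)*1000).round(0).tolist() for u in (306,322,335)])
sd=grab('side','side3'); tp=grab('top','top3')
cv2.imwrite('pics/c5.png',cv2.resize(sd['image'][235:355,250:410],None,fx=5,fy=5,interpolation=2)[:,:,::-1])
E
```

```text
-0.02 [ 0.501 -0.329  0.08 ] [322, 304]
-0.005 [ 0.501 -0.329  0.065] [321, 289]
0 [ 0.501 -0.329  0.06 ] [321, 285]
0.014 [ 0.501 -0.329  0.046] [321, 274]
z col 320 / 308 / 330
230 [[24.0, -8.0, 19.0], [24.0, 0.0, 19.0], [24.0, 7.0, 18.0]]
238 [[20.0, -8.0, 18.0], [22.0, 0.0, 12.0], [20.0, 8.0, 18.0]]
246 [[15.0, -8.0, 18.0], [22.0, 0.0, -2.0], [15.0, 8.0, 18.0]]
254 [[10.0, -8.0, 18.0], [19.0, 0.0, -7.0], [10.0, 8.0, 18.0]]
262 [[6.0, -8.0, 18.0], [16.0, 0.0, -9.0], [5.0, 8.0, 18.0]]
270 [[0.0, -8.0, 19.0], [11.0, 0.0, -6.0], [1.0, 8.0, 19.0]]
278 [[-4.0, -8.0, 18.0], [8.0, 0.0, -8.0], [-4.0, 8.0, 18.0]]
286 [[10.0, -7.0, -23.0], [11.0, 0.0, -24.0], [-9.0, 8.0, 18.0]]
294 [[10.0, -7.0, -31.0], [11.0, 0.0, -32.0], [7.0, 6.0, -25.0]]
302 [[11.0, -6.0, -38.0], [11.0, -0.0, -38.0], [11.0, 5.0, -39.0]]
310 [[11.0, -6.0, -45.0], [11.0, -0.0, -45.0], [10.0, 5.0, -44.0]]
318 [[11.0, -6.0, -50.0], [11.0, -0.0, -50.0], [11.0, 4.0, -51.0]]
326 [[12.0, -6.0, -58.0], [8.0, -0.0, -51.0], [11.0, 4.0, -56.0]]
334 [[11.0, -5.0, -61.0], [4.0, -0.0, -50.0], [12.0, 4.0, -62.0]]
342 [[11.0, -5.0, -66.0], [1.0, -0.0, -51.0], [11.0, 4.0, -65.0]]
```

View pics/c5.png

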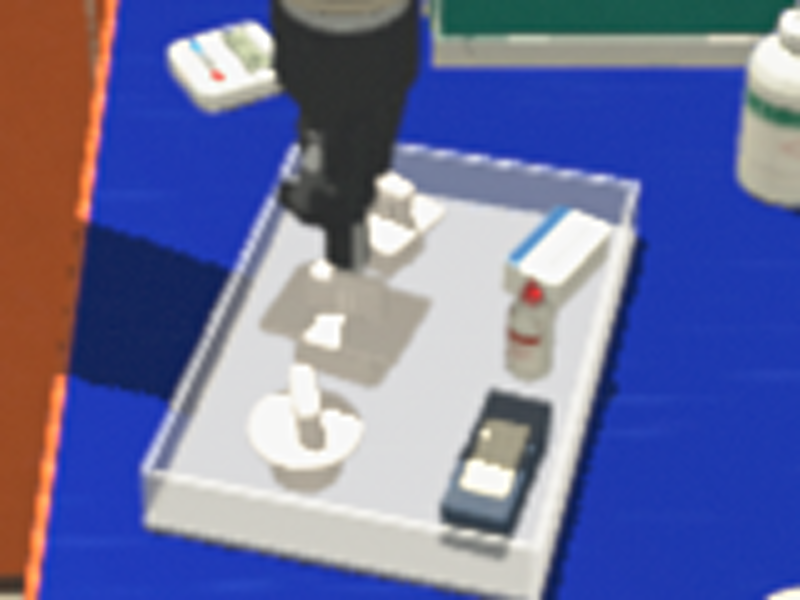

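```bash
python3 - <<'E'
from h import *
s=sensors.observe(); R=Ro.from_rotvec(s['tool_rot']).as_matrix(); p=s['tool_pos']
d=load('side3'); W=cloud(d); im=d['image']
dark=(im.max(2)<75)&np.isfinite(W[...,0])
L=((W-p)@R)*1000
near=dark&(np.hypot(L[...,0],L[...,1])<25)
print('side: max tool z', np.percentile(L[near][:,2],[90,98,100]), near.sum())
for v in range(262,296,3):
    r=[(u,L[v,u].round(0).tolist(),im[v,u].tolist()) for u in (317,320)]; print(v,r)
for n in ['wrist0','wrist1','wrist3']:
    d=load(n); 
    if n=='wrist3':
        W=cloud(d);L=((W-p)@R)*1000
        m=(d['image'].max(2)<70)&(np.abs(L[...,1])<12)&(np.abs(L[...,0])<14)
        z=L[m][:,2]; print(n,np.percentile(z,[50,90,98,100]),m.sum())
E
```

```text
side: max tool z [-40.12644143 -26.27929304 -20.05771182] 184
262 [(317, [8.0, 37.0, -129.0], [46, 47, 47]), (320, [11.0, 25.0, -121.0], [48, 48, 50])]
265 [(317, [9.0, 39.0, -121.0], [45, 46, 45]), (320, [8.0, 18.0, -106.0], [45, 47, 47])]
268 [(317, [7.0, 35.0, -109.0], [44, 46, 45]), (320, [9.0, 20.0, -98.0], [44, 46, 47])]
271 [(317, [-1.0, 15.0, -82.0], [46, 48, 48]), (320, [8.0, 17.0, -86.0], [48, 50, 48])]
274 [(317, [10.0, 42.0, -95.0], [47, 48, 49]), (320, [7.0, 16.0, -75.0], [47, 50, 49])]
277 [(317, [10.0, 41.0, -85.0], [45, 47, 47]), (320, [10.0, 23.0, -71.0], [45, 48, 48])]
280 [(317, [10.0, 41.0, -75.0], [42, 44, 44]), (320, [13.0, 29.0, -67.0], [75, 76, 73])]
283 [(317, [-3.0, 13.0, -40.0], [46, 47, 47]), (320, [4.0, 9.0, -39.0], [80, 81, 78])]
286 [(317, [-4.0, 10.0, -27.0], [43, 45, 45]), (320, [5.0, 11.0, -30.0], [80, 81, 78])]
289 [(317, [-7.0, 4.0, -10.0], [154, 148, 137]), (320, [2.0, 6.0, -15.0], [132, 130, 120])]
292 [(317, [-4.0, 11.0, -6.0], [178, 170, 156]), (320, [3.0, 7.0, -6.0], [178, 171, 157])]
295 [(317, [-6.0, 7.0, 8.0], [182, 174, 159]), (320, [4.0, 10.0, 2.0], [184, 176, 161])]
wrist3 [-86.71058224 -44.10598362 -25.71328395 -17.09540155] 9600
```

Both depth views put the shut fingertips at about 19 mm behind the reported TCP, at world z about 0.080, instead of 14 mm ahead. So the pads closed above the rib, and nothing moved. Sideways the pads are centred. I work from the seen tip position: reopen, go about 34 mm lower in stages, and watch the force.

Emit:
drive_tool --pt "0 0 0 0 0 0 0" --pt "0 0 0 0 0 0 0" --pt "0 0 0 0 0 0 0" --pt "0 -0.003 0 -0.1 0 0 0" --pt "0 0 0 0 0 1 0" --pt "0 0 0 0 0 0.8 0" --pt "0 0 0 0 0 0 0"

```text
t: 6.15
tool_pos: [0.4997, -0.3278, 0.0404]
tool_rot: [2.967, -1.032, -0.002]
force: [0.1, -0.9, -0.1]
grip_width: 0.498
```

```bash
cat >> h.py <<'E'
def tips(n):
    s=sensors.observe(); R=Ro.from_rotvec(s['tool_rot']).as_matrix(); p=s['tool_pos']
    d=load(n); W=cloud(d); L=((W-p)@R)*1000
    m=(d['image'].max(2)<110)&(np.abs(L[...,1])<45)&(np.abs(L[...,0])<14)&(L[...,2]>-45)&(W[...,2]>.046)
    m=cv2.morphologyEx(m.astype(np.uint8),cv2.MORPH_OPEN,np.ones((3,3),np.uint8))>0
    for sg in (-1,1):
        q=L[m&(L[...,1]*sg>0)]
        if len(q): print(n,'side',sg,len(q),'z',np.percentile(q[:,2],[90,99]).round(1),'y',np.percentile(q[:,1],[2,50,98]).round(1))
E
python3 -c "
from h import *
rel([.5002,-.328,.027],-38.4); grab('wrist','wrist4');tips('wrist4')"
```

```text
t 6.15 pos [ 0.4997 -0.3278  0.0404] yaw -38.38 tilt [-0.08  0.01] q [-0.71  0.34  1.73 -0.    1.07  1.53] w 0.498 F [ 0.1 -0.9 -0.1]
shift cm [ 0.06 -0.01  1.34] turn z 0.0 turn xy [0.0007 0.0011]
wrist4 side -1 1512 z [-21.5 -15.9] y [-35.6 -23.4  -5. ]
wrist4 side 1 1501 z [-21.5 -16.1] y [ 4.8 20.9 33.1]
```

View pics/wrist4.png

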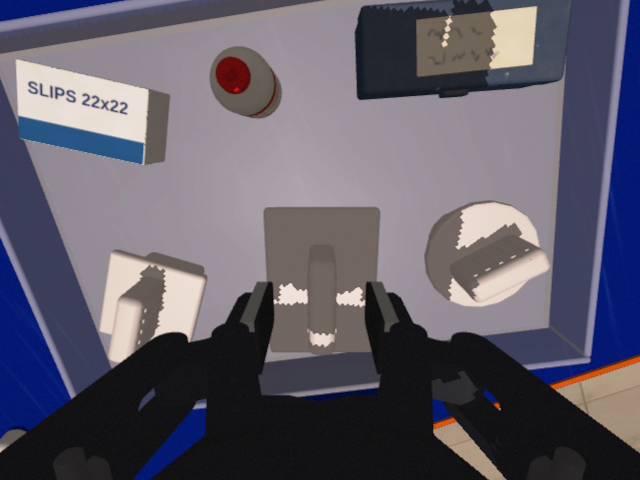

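Emit:
drive_tool --pt "0 0 0 0 0 0.6 0" --pt "0 0 0 0 0 0.6 0" --pt "0 0 0 0 0 0.2 0" --pt "0 0 0 0 0 0 0"

```text
t: 6.7
tool_pos: [0.5002, -0.3282, 0.0269]
tool_rot: [2.966, -1.032, -0.0]
force: [-0.9, 1.4, 0.7]
grip_width: 0.501
```

```bash
python3 -c "
from h import *
rel([.5002,-.328,.027],-38.4); d=grab('wrist','wrist5')
s=sensors.observe(); R=Ro.from_rotvec(s['tool_rot']).as_matrix(); p=s['tool_pos'];W=cloud(d);L=((W-p)@R)*1000
for v in range(264,330,6): print(v,[L[v,u].round(0).tolist() for u in (255,265,270,372,377,390)])
"
```

```text
t 6.7 pos [ 0.5002 -0.3282  0.0269] yaw -38.37 tilt [-0.03 -0.03] q [-0.71  0.36  1.74 -0.    1.04  1.53] w 0.501 F [-0.9  1.4  0.7]
shift cm [-0.02 -0.01 -0.01] turn z 0.0 turn xy [0.0008 0.    ]
264 [[2.0, -38.0, 23.0], [18.0, -25.0, -16.0], [17.0, -23.0, -15.0], [18.0, 23.0, -16.0], [17.0, 25.0, -14.0], [2.0, 40.0, 23.0]]
270 [[-1.0, -38.0, 23.0], [14.0, -26.0, -15.0], [15.0, -23.0, -16.0], [14.0, 23.0, -15.0], [14.0, 25.0, -14.0], [-1.0, 40.0, 23.0]]
276 [[-5.0, -38.0, 22.0], [11.0, -26.0, -15.0], [11.0, -24.0, -14.0], [11.0, 23.0, -15.0], [12.0, 25.0, -16.0], [-5.0, 40.0, 23.0]]
282 [[-9.0, -39.0, 23.0], [11.0, -25.0, -20.0], [11.0, -23.0, -20.0], [11.0, 22.0, -20.0], [11.0, 25.0, -19.0], [-9.0, 41.0, 24.0]]
288 [[11.0, -28.0, -26.0], [11.0, -24.0, -26.0], [9.0, -23.0, -21.0], [11.0, 21.0, -26.0], [11.0, 24.0, -26.0], [-13.0, 41.0, 23.0]]
294 [[11.0, -28.0, -31.0], [11.0, -23.0, -32.0], [6.0, -23.0, -23.0], [11.0, 20.0, -32.0], [11.0, 23.0, -32.0], [7.0, 30.0, -24.0]]
300 [[11.0, -26.0, -37.0], [10.0, -23.0, -36.0], [4.0, -23.0, -24.0], [10.0, 20.0, -36.0], [11.0, 22.0, -37.0], [7.0, 29.0, -29.0]]
306 [[11.0, -26.0, -42.0], [7.0, -23.0, -35.0], [2.0, -23.0, -25.0], [8.0, 20.0, -36.0], [11.0, 21.0, -41.0], [11.0, 26.0, -42.0]]
312 [[10.0, -25.0, -45.0], [6.0, -23.0, -37.0], [-1.0, -23.0, -26.0], [5.0, 20.0, -37.0], [11.0, 20.0, -46.0], [11.0, 25.0, -47.0]]
318 [[11.0, -24.0, -51.0], [4.0, -23.0, -39.0], [-4.0, -23.0, -26.0], [4.0, 20.0, -38.0], [9.0, 20.0, -47.0], [11.0, 24.0, -50.0]]
324 [[10.0, -24.0, -53.0], [1.0, -23.0, -38.0], [-6.0, -23.0, -27.0], [1.0, 20.0, -39.0], [8.0, 20.0, -49.0], [9.0, 24.0, -52.0]]
```

View pics/wrist5.png

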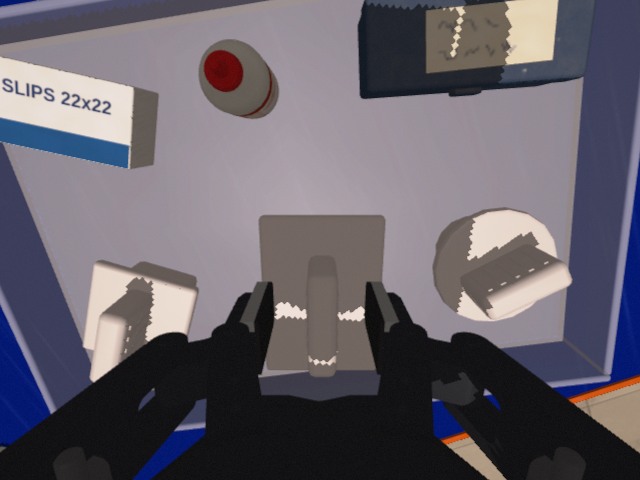

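Half-open tips are at z about 0.053 beside the rib (top 0.068) and swing about 6 mm lower when shut, just above the plate. Close now.

Emit:
drive_tool --pt "0 0 0 0 0 0 -0.4" --pt "0 0 0 0 0 0 -0.6" --pt "0 0 0 0 0 0 -1" --pt "0 0 0 0 0 0 -1" --pt "0 0 0 0 0 0 -1" --pt "0 0 0 0 0 0 -1" --grip_force 40

```text
t: 7.5
tool_pos: [0.5022, -0.3295, 0.0293]
tool_rot: [2.965, -1.032, 0.007]
force: [-0.2, 0.2, 3.0]
grip_width: 0.128
```

```bash
python3 -c "
from h import *
rel([.5002,-.328,.027],-38.4); grab('wrist','wrist6');tips('wrist6')"
```

```text
t 7.5 pos [ 0.5022 -0.3295  0.0293] yaw -38.38 tilt [ 0.2  -0.19] q [-0.71  0.36  1.73 -0.    1.04  1.53] w 0.128 F [-0.2  0.2  3. ]
shift cm [-0.25  0.01  0.23] turn z 0.0 turn xy [ 0.0004 -0.0048]
wrist6 side -1 1078 z [-22.6 -18.3] y [-19.8 -11.7  -5.9]
wrist6 side 1 1032 z [-22.6 -18.1] y [ 3.5  9.4 17.4]
```

View pics/wrist6.png

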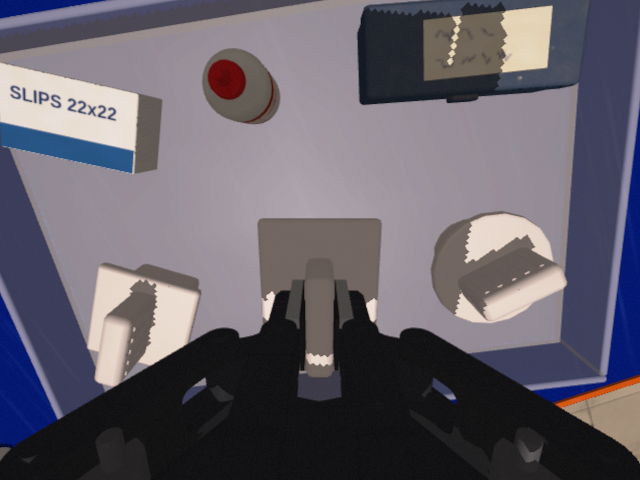

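Gripped: opening 0.128 (about 11 mm) with the rib between the pads. I raise the grip force and lift.

Emit:
drive_tool --pt "0 0 0 0 0 0 -1" --pt "0 0 0 0 0 0 -1" --pt "0 0 0 0 0 -0.6 -1" --pt "0 0 0 0 0 -1.2 -1" --pt "0 0 0 0 0 -2 -1" --pt "0 0 0 0 0 -2 -1" --pt "0 0 0 0 0 -2 -1" --pt "0 0 0 0 0 -2 -1" --pt "0 0 0 0 0 -2 -1" --pt "0 0 0 0 0 -2 -1" --pt "0 0 0 0 0 -1 -1" --pt "0 0 0 0 0 0 -1" --grip_force 100

```text
t: 9.05
tool_pos: [0.5022, -0.329, 0.1916]
tool_rot: [2.964, -1.031, 0.015]
force: [-0.3, 0.1, -1.9]
grip_width: 0.115
```

```bash
python3 -c "
from h import *
rel([.537,.223,.16],18.3); grab('wrist','wrist7');tips('wrist7')"
```

```text
t 9.05 pos [ 0.5022 -0.329   0.1916] yaw -38.36 tilt [ 0.45 -0.38] q [-0.71  0.17  1.63  0.    1.33  1.53] w 0.115 F [-0.3  0.1 -1.9]
shift cm [-31.56 -45.45   2.82] turn z -0.989 turn xy [ 0.0004 -0.0102]
wrist7 side -1 790 z [-22.9 -18.8] y [-19.3 -12.7  -6.9]
wrist7 side 1 820 z [-22.7 -18.7] y [ 4.4 11.2 17. ]
```

View pics/wrist7.png

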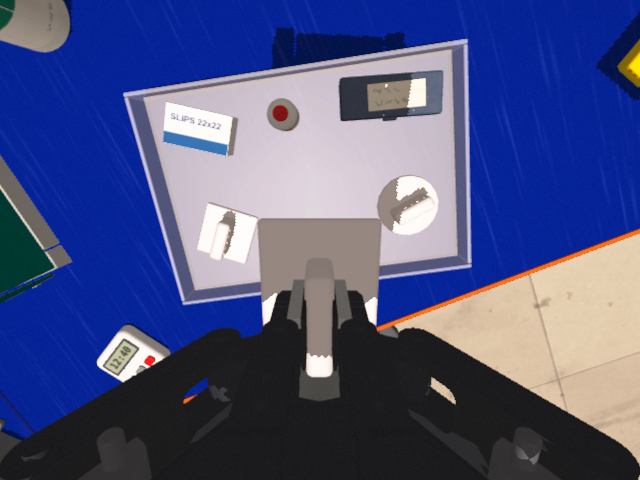

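```bash
python3 -c "
from h import *
d=load('top0');W=cloud(d)
for u,v in [(298,222),(240,208),(160,180),(285,190),(131,203),(284,262),(115,283)]: print(u,v,W[v,u].round(3),plane(d,u,v,0).round(3))
"
```

```text
298 222 [ 0.619 -0.087 -0.007] [ 0.617 -0.087  0.   ]
240 208 [ 0.659  0.083 -0.006] [0.658 0.083 0.   ]
160 180 [0.686 0.258 0.235] [0.74  0.319 0.   ]
285 190 [ 0.595 -0.077  0.539] [ 0.712 -0.048  0.   ]
131 203 [0.659 0.382 0.064] [0.671 0.401 0.   ]
284 262 [ 0.498 -0.049  0.015] [ 0.5   -0.048  0.   ]
115 283 [0.431 0.402 0.107] [0.437 0.437 0.   ]
```

The cabinet front lies at x about 0.60 to 0.69, so I pull back in x first and then travel in +y at height.

Emit:
drive_tool --pt "0 -0.01 0 -3 2.4 0 -1" --pt "0 0 0 -3.5 2.8 0 -1" --pt "0 0 0 -2.8 -3.6 0 -1" --pt "0 0 0 -2.8 -3.6 0 -1" --pt "0 0 0 -2.8 -3.6 0 -1" --pt "0 0 0 -2.8 -3.6 0 -1" --pt "0 0 0 -2.8 -3.6 0 -1" --pt "0 0 0 -2.8 -3.6 0 -1" --pt "0 0 0 0 0 0 -1"

```text
t: 10.22
tool_pos: [0.4131, -0.0461, 0.1825]
tool_rot: [-2.961, 1.037, 0.024]
force: [0.2, -1.0, -0.6]
grip_width: 0.121
```

```bash
python3 -c "
from h import *
rel([.41,.17,.19],18.3)"
```

```text
t 10.225 pos [ 0.4131 -0.0461  0.1825] yaw -38.61 tilt [-0.75  0.5 ] q [-0.31 -0.26  2.07  0.    1.35  1.94] w 0.121 F [ 0.2 -1.  -0.6]
shift cm [-13.73 -16.7   -0.56] turn z -0.993 turn xy [0.0013 0.0157]
```

Emit:
drive_tool --pt "0 0.015 -0.17 0 0 0 -1" --pt "0 0 -0.17 0 0 0 -1" --pt "0 0 -0.17 0 0 0 -1" --pt "0 0 -0.17 0 0 0 -1" --pt "0 0 -0.17 0 0 0 -1" --pt "0 0 -0.14 0 0 0 -1" --pt "0 0 0 1.3 -4 -0.2 -1" --pt "0 0 0 1.3 -4 -0.2 -1" --pt "0 0 0 1.3 -4 -0.2 -1" --pt "0 0 0 1.3 -4 0 -1" --pt "0 0 0 1.3 -4 0 -1" --pt "0 0 0 0 0 0 -1"

```text
t: 11.72
tool_pos: [0.4037, 0.1597, 0.1801]
tool_rot: [3.095, 0.531, -0.022]
force: [-0.4, -0.5, -1.4]
grip_width: 0.118
```

```bash
python3 -c "
from h import *
rel([.41,.17,.19],18.3);grab('wrist','wrist8')"
```

```text
t 11.725 pos [0.4037 0.1597 0.1801] yaw 19.48 tilt [-0.77 -0.19] q [ 0.2  -0.21  2.03 -0.    1.33  1.43] w 0.118 F [-0.4 -0.5 -1.4]
shift cm [ 0.92 -0.76 -1.  ] turn z 0.021 turn xy [-0.0013  0.0139]
```

View pics/wrist8.png

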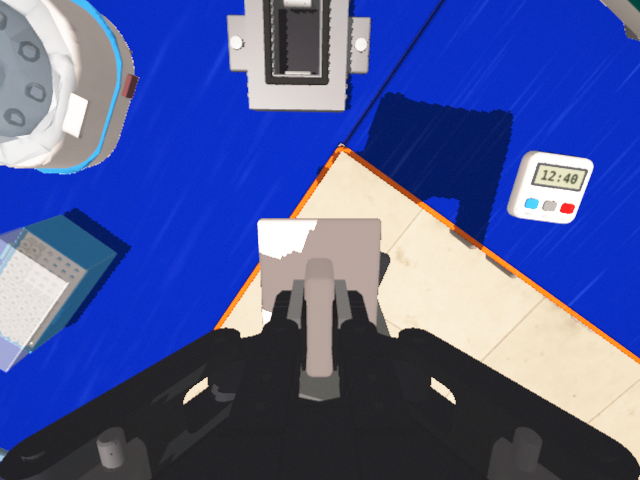

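Emit:
drive_tool --pt "0 0.014 0.02 3 -0.3 -1.5 -1" --pt "0 0 0 3 -0.3 -1.5 -1" --pt "0 0 0 0 0 0 -1"

```text
t: 12.15
tool_pos: [0.4603, 0.1791, 0.2081]
tool_rot: [3.101, 0.491, -0.006]
force: [0.3, -0.2, -1.7]
grip_width: 0.12
```

```bash
python3 - <<'E'
from h import *
rel([.537,.223,.19],18.3);d=grab('wrist','wrist9')
W=cloud(d);Z=W[...,2]; im=d['image']
hsv=cv2.cvtColor(im,cv2.COLOR_RGB2HSV)
m=(np.abs(Z-.037)<.006)&(hsv[...,1]<70)&(np.hypot(W[...,0]-.537,W[...,1]-.223)<.09)
m=cv2.morphologyEx(m.astype(np.uint8),cv2.MORPH_OPEN,np.ones((5,5),np.uint8))
n,l,st,c=cv2.connectedComponentsWithStats(m); i=1+np.argmax(st[1:,4]); print(st[i])
P=W[l==i]; print('box',cv2.minAreaRect(P[:,:2].astype(np.float32)*1000),P[:,2].mean())
dk=(im.max(2)<75)&(np.abs(Z-.04)<.004)&(np.hypot(W[...,0]-.537,W[...,1]-.223)<.06)
P=W[dk]; print('seal',len(P),cv2.minAreaRect(P[:,:2].astype(np.float32)*1000),np.median(P[:,2]))
E
```

```text
t 12.15 pos [0.4603 0.1791 0.2081] yaw 18.01 tilt [-0.2  -0.15] q [ 0.21 -0.09  1.87 -0.    1.36  1.47] w 0.12 F [ 0.3 -0.2 -1.7]
shift cm [ 8.65 -1.8   1.78] turn z -0.005 turn xy [0.0015 0.0041]
[ 249   53   91  126 8351]
box ((537.3399658203125, 227.7022705078125), (109.87344360351562, 79.95075988769531), 18.447982788085938) 0.03648930875976128
seal 1293 ((537.298828125, 227.1104278564453), (70.49622344970703, 49.900630950927734), 18.232200622558594) 0.039627052545480095
```

View pics/wrist9.png

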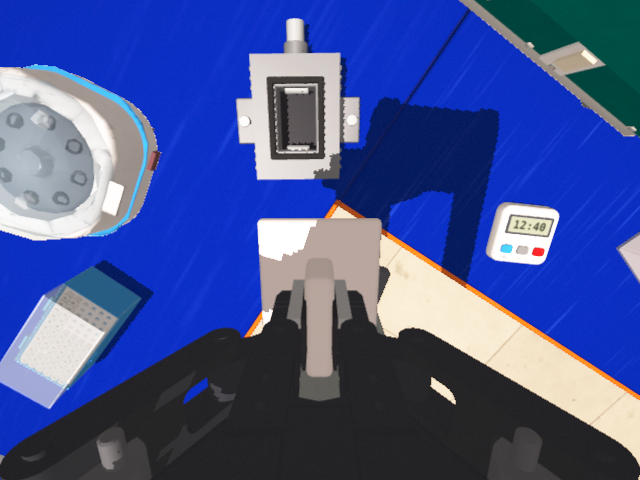

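The housing box fits as 109.9x80.0 mm, centre (0.5373, 0.2274), axis 18.4°, and the seal agrees. Now I find the held cover's offset in the tool frame from the same camera.

```bash
python3 - <<'E'
from h import *
s=sensors.observe(); R=Ro.from_rotvec(s['tool_rot']).as_matrix(); p=s['tool_pos']
d=load('wrist9'); im=d['image']; L=((cloud(d)-p)@R)*1000
for v in (225,240,260): print(v,[L[v,u].round(1).tolist() for u in (265,300,320,340,375)])
# plate: pixels close to plate plane
m=(np.abs(L[...,0])<60)&(np.abs(L[...,1])<45)&(im.min(2)>90)&(L[...,2]>-25)&(L[...,2]<-5)
m[:200]=0
q=L[m]; print('plate n',m.sum(),'z med',np.median(q[:,2]),'y',np.percentile(q[:,1],[.3,99.7]),'x',np.percentile(q[:,0],[.3,99.7]))
# plane fit
c=np.linalg.lstsq(np.c_[q[:,:2],np.ones(len(q))],q[:,2],rcond=None)[0]; print('tilt rad',c[:2],c[2])
# left/right edges vs x
for v in range(222,300,8):
    u=np.where(m[v])[0]
    if len(u)>50: a,b=L[v,u[0]],L[v,u[-1]]; print(v,u[0],u[-1],a.round(1),b.round(1),'midy',(a[1]+b[1])/2)
u0=[]
for u in range(268,372,12):
    vv=np.where(m[:,u])[0]; u0.append((L[vv[0],u][0].round(1),L[vv[0],u][1].round(1)))
print('front edge',u0)
# rib top
r=(np.abs(L[...,1])<9)&(im.min(2)>90)&(L[...,2]<-34)&(L[...,2]>-52)&(np.abs(L[...,0])<40); r[:220]=0
q=L[r]; print('rib',len(q),'x',np.percentile(q[:,0],[1,99]),'y',np.percentile(q[:,1],[2,98]),'z',np.median(q[:,2]))
E
```

```text
225 [[37.7, -24.7, -14.0], [37.6, -9.3, -13.5], [37.4, -0.4, -12.6], [37.7, 8.5, -13.7], [37.8, 23.9, -14.3]]
240 [[30.3, -25.3, -12.5], [30.3, -9.4, -12.4], [30.4, -0.4, -12.8], [30.6, 8.7, -13.5], [30.4, 24.5, -12.9]]
260 [[20.7, -25.7, -12.7], [21.2, -9.5, -13.9], [23.0, -0.4, -18.8], [21.1, 8.8, -13.7], [20.8, 25.0, -12.8]]
plate n 8701 z med -13.373006226098049 y [-28.70138128  26.78836131] x [-10.79736729  40.17236223]
tilt rad [ 0.02202215 -0.00197439] -14.114707686705831
222 257 380 [ 38.7 -28.5 -12.4] [ 38.4  26.7 -11.2] midy -0.9151064883415572
230 257 380 [ 34.7 -28.9 -11.5] [ 35.2  26.5 -13.2] midy -1.1948684979534967
238 258 380 [ 31.2 -28.4 -12.5] [ 31.2  26.8 -12.4] midy -0.797547472623954
246 258 379 [ 27.2 -28.8 -11.7] [ 28.   26.2 -14.3] midy -1.2801988393572454
254 259 379 [ 23.3 -28.5 -11.9] [ 23.4  26.9 -12. ] midy -0.8122628003353665
262 259 378 [ 19.4 -28.7 -12. ] [ 19.8  26.4 -12.9] midy -1.1221000500833647
270 260 378 [ 15.8 -28.2 -12.9] [ 15.7  26.7 -12.5] midy -0.7588568324766243
278 260 377 [ 12.1 -28.3 -13.6] [ 11.6  26.5 -12.4] midy -0.9118728990065126
286 261 377 [  7.5 -28.2 -12.6] [  7.3  26.7 -12.1] midy -0.7488433732213284
front edge [(np.float64(40.1), np.float64(-23.8)), (np.float64(40.2), np.float64(-18.4)), (np.float64(40.0), np.float64(-13.0)), (np.float64(40.1), np.float64(-7.6)), (np.float64(40.1), np.float64(-2.2)), (np.float64(40.1), np.float64(3.2)), (np.float64(40.1), np.float64(8.7)), (np.float64(40.0), np.float64(14.1)), (np.float64(40.0), np.float64(19.5))]
rib 3045 x [-20.76344632  23.12643054] y [-8.24259137  8.04256113] z -39.23774750976379
```

The cover in hand is centred at tool (0, -0.9) mm with its plate top at tool z -12.8 mm, matching the pickup geometry. I move over the mouth, still high.

```bash
python3 - <<'E'
from h import *
rel([.5375,.2265,.16],18.35)
for n in ('wrist1','wrist7'):pass
E
```

```text
t 12.2 pos [0.4589 0.1788 0.2071] yaw 18.0 tilt [-0.32 -0.19] q [ 0.21 -0.09  1.87 -0.    1.36  1.47] w 0.119 F [ 0.2 -1.4 -0.4]
shift cm [ 8.98 -2.12  4.65] turn z -0.006 turn xy [0.0014 0.0064]
```

Emit:
drive_tool --pt "0.001 0.006 -0.006 3 -0.7 0 -1" --pt "0 0 0 3 -0.7 0.6 -1" --pt "0 0 0 3 -0.7 1 -1" --pt "0 0 0 0 0 1.5 -1" --pt "0 0 0 0 0 1.5 -1" --pt "0 0 0 0 0 0 -1"

```text
t: 12.95
tool_pos: [0.5336, 0.2186, 0.1533]
tool_rot: [3.099, 0.49, -0.019]
force: [0.2, 0.5, -0.9]
grip_width: 0.121
```

```bash
python3 - <<'E'
from h import *
rel([.5375,.2265,.085],18.35)
E
```

```text
t 12.95 pos [0.5336 0.2186 0.1533] yaw 17.97 tilt [-0.66 -0.33] q [ 0.25  0.17  1.71 -0.    1.27  1.51] w 0.121 F [ 0.2  0.5 -0.9]
shift cm [ 0.7  -0.64  6.82] turn z -0.007 turn xy [0.002  0.0128]
```

Emit:
drive_tool --pt "0.002 0.013 -0.008 0.7 -0.7 1 -1" --pt "0 0 0 0 0 1.5 -1" --pt "0 0 0 0 0 1.5 -1" --pt "0 0 0 0 0 1.5 -1" --pt "0 0.005 0 0 0 0.6 -1" --pt "0 0 0 0 0 0 -1"

```text
t: 13.7
tool_pos: [0.5374, 0.2276, 0.0883]
tool_rot: [-3.1, -0.504, -0.01]
force: [0.2, 1.3, -0.6]
grip_width: 0.117
```

```bash
python3 - <<'E'
from h import *
rel([.5375,.2265,.085],18.35)
grab('wrist','wrist10'); grab('side','side10'); d=grab('top','top10')
cv2.imwrite('pics/c6.png',cv2.resize(load('side10')['image'][165:225,250:330],None,fx=9,fy=9,interpolation=2)[:,:,::-1])
E
```

```text
t 13.7 pos [0.5374 0.2276 0.0883] yaw 18.47 tilt [0.35 0.12] q [0.27 0.24 1.75 0.   1.14 1.51] w 0.117 F [ 0.2  1.3 -0.6]
shift cm [-0.02  0.1   0.33] turn z 0.002 turn xy [-0.0001 -0.0064]
```

View pics/wrist10.png

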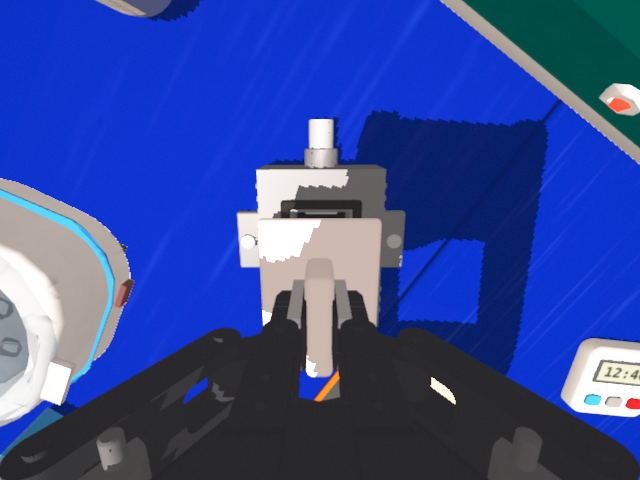

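View pics/c6.png

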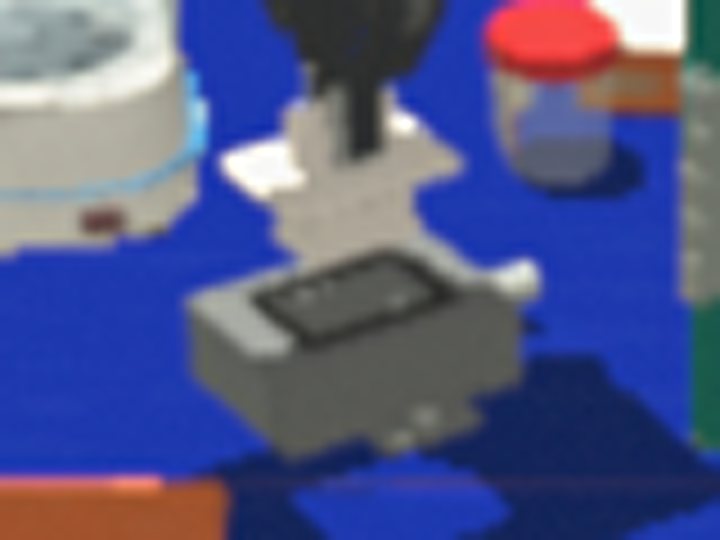

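```bash
cat >> h.py <<'E'
def align(n):
    s=sensors.observe(); R=Ro.from_rotvec(s['tool_rot']).as_matrix(); p=s['tool_pos']
    d=load(n); im=d['image']; W=cloud(d); Z=W[...,2]
    # frame of tool yaw only (level)
    y=np.arctan2(R[1,0],R[0,0]); x_=np.array([np.cos(y),np.sin(y),0]); y_=np.array([np.sin(y),-np.cos(y),0])
    L=np.stack([(W-p)@x_,(W-p)@y_],-1)*1000
    hsv=cv2.cvtColor(im,cv2.COLOR_RGB2HSV)
    b=(np.abs(Z-.0365)<.006)&(hsv[...,1]<90)&(np.abs(L[...,0])<80)&(np.abs(L[...,1])<48)
    b=cv2.morphologyEx(b.astype(np.uint8),cv2.MORPH_OPEN,np.ones((5,5),np.uint8))>0
    mids=[];fr=[]
    for v in range(480):
        u=np.where(b[v]&(np.abs(L[v,:,1])<44))[0]
        if len(u)>30 and L[v,u[-1],1]-L[v,u[0],1]>70:
            mids.append((L[v,u[0],0],L[v,u[0],1],L[v,u[-1],1]))
    mids=np.array(mids)
    for u in range(640):
        v=np.where(b[:,u])[0]
        if len(v)>15: fr.append((L[v[0],u,0],L[v[0],u,1]))
    fr=np.array(fr)
    k=np.abs(mids[:,2]-mids[:,1]-80)<4; 
    print('box y edges',np.median(mids[k],0).round(2),'n',k.sum(),'mid y',np.median((mids[k,1]+mids[k,2])/2).round(2),'front x',np.median(fr[:,0]).round(2),'-> centre x',(np.median(fr[:,0])-55).round(2))
    kk=np.abs(fr[:,0]-np.median(fr[:,0]))<2; print('front-edge yaw rad (box rel tool)', np.polyfit(fr[kk,1],fr[kk,0],1)[0].round(4))
    pl=(im.min(2)>90)&(np.abs(L[...,0])<60)&(np.abs(L[...,1])<45)&(np.abs(Z-(p[2]+.013))<.006)
    pl=cv2.morphologyEx(pl.astype(np.uint8),cv2.MORPH_OPEN,np.ones((3,3),np.uint8))>0
    e=[]
    for v in range(480):
        u=np.where(pl[v])[0]
        if len(u)>80: e.append((L[v,u[0],0],L[v,u[0],1],L[v,u[-1],1]))
    e=np.array(e); f=[]
    for u in range(640):
        v=np.where(pl[:,u])[0]
        if len(v)>15: f.append((L[v[0],u,0],L[v[0],u,1]))
    f=np.array(f); k=np.abs(e[:,2]-e[:,1]-56)<4
    print('plate y edges',np.median(e[k],0).round(2),'mid y',np.median((e[k,1]+e[k,2])/2).round(2),'front x',np.median(f[:,0]).round(2),'-> centre x',(np.median(f[:,0])-40).round(2),'z',np.median(Z[pl]).round(4))
    kk=np.abs(f[:,0]-np.median(f[:,0]))<2; print('plate front yaw', np.polyfit(f[kk,1],f[kk,0],1)[0].round(4))
E
python3 - <<'E'
from h import *
align('wrist10')
rel([.5375,.2265,.08],18.4)
E
```

```text
box y edges [ 38.94 -39.84  39.8 ] n 49 mid y 0.02 front x 53.91 -> centre x -1.09
front-edge yaw rad (box rel tool) 0.0049
plate y edges [ 23.22 -28.6   26.49] mid y -1.11 front x 37.6 -> centre x -2.4 z 0.1007
plate front yaw -0.0005
t 13.85 pos [0.5383 0.2278 0.0896] yaw 18.47 tilt [0.47 0.16] q [0.27 0.24 1.75 0.   1.14 1.51] w 0.117 F [-0.  -0.  -1.1]
shift cm [-0.12  0.1   0.96] turn z 0.001 turn xy [ 0.     -0.0086]
```

```bash
sed -i "s/^    d=optics.get_image(n)$/    so=sensors.observe(); d=optics.get_image(n); d['tp']=so['tool_pos']; d['tr']=so['tool_rot']/" h.py
sed -i "/^def align/,\$s/s=sensors.observe(); R=Ro.from_rotvec(s\['tool_rot'\]).as_matrix(); p=s\['tool_pos'\]/dd=load(n); R=Ro.from_rotvec(dd['tr']).as_matrix(); p=dd['tp']/" h.py
python3 - <<'E'
from h import *
rel([.5375,.2265,.08],18.4)
d=grab('wrist','wrist11'); align('wrist11')
R=Ro.from_rotvec(d['tr']).as_matrix();L=((cloud(d)-d['tp'])@R)*1000
for v in (215,217,218,219,220,221,224,230): print(v,[L[v,u].round(1).tolist() for u in (270,300,340,370)], d['image'][v,340])
E
```

```text
t 13.85 pos [0.5383 0.2278 0.0896] yaw 18.47 tilt [0.47 0.16] q [0.27 0.24 1.75 0.   1.14 1.51] w 0.117 F [-0.  -0.  -1.1]
shift cm [-0.12  0.1   0.96] turn z 0.001 turn xy [ 0.     -0.0086]
box y edges [ 39.54 -39.71  39.77] n 48 mid y 0.04 front x 53.99 -> centre x -1.01
front-edge yaw rad (box rel tool) 0.0035
plate y edges [ 24.42 -28.47  26.51] mid y -0.95 front x 38.51 -> centre x -1.49 z 0.102
plate front yaw -0.0018
215 [[25.0, -32.4, 54.3], [17.0, -15.0, 88.1], [16.8, 15.0, 89.1], [25.2, 32.0, 53.7]] [34 32 35]
217 [[23.5, -32.6, 55.0], [15.5, -15.1, 88.0], [15.7, 14.9, 87.6], [24.0, 32.0, 53.2]] [34 31 32]
218 [[38.5, -23.0, -8.9], [38.7, -9.4, -9.9], [38.4, 8.7, -8.5], [38.7, 22.1, -9.6]] [161 146 139]
219 [[38.5, -22.7, -11.0], [38.1, -9.5, -9.0], [38.5, 8.5, -10.9], [38.4, 22.0, -10.2]] [189 170 161]
220 [[38.1, -22.7, -11.1], [38.1, -9.3, -11.0], [38.2, 8.5, -11.4], [38.2, 21.9, -11.2]] [197 179 169]
221 [[38.1, -22.5, -12.7], [37.9, -9.3, -12.0], [37.8, 8.5, -11.6], [38.0, 21.7, -12.5]] [201 181 172]
224 [[36.4, -22.7, -11.6], [36.4, -9.3, -11.8], [36.5, 8.5, -11.9], [36.5, 21.9, -11.8]] [206 185 177]
230 [[33.9, -22.7, -12.7], [33.9, -9.3, -12.5], [33.9, 8.5, -12.6], [33.6, 22.1, -11.3]] [206 185 177]
```

```bash
cat >> h.py <<'E'
def ptilt(n):
    d=load(n); W=cloud(d); im=d['image']
    m=np.zeros((480,640),bool); m[224:280,263:300]=1; m[224:280,340:374]=1
    m&=(im.min(2)>90)&(np.abs(W[...,2]-d['tp'][2]-.0128)<.005)
    q=W[m]; q=q-q.mean(0); c=np.linalg.lstsq(q[:,:2],q[:,2],rcond=None)[0]
    R=Ro.from_rotvec(d['tr']).as_matrix(); nrm=np.array([-c[0],-c[1],1]); 
    print('plate normal in tool xy',(R.T@nrm)[:2].round(4),'world',(-c).round(4),'n',m.sum(),'tool z axis world',R[:,2].round(4))
E
python3 - <<'E'
from h import *
ptilt('wrist11')
d=grab('wrist','wrist12'); align('wrist12'); ptilt('wrist12'); rel([.5375,.2265,.08],18.4)
E
```

```text
plate normal in tool xy [ 0.003  -0.0031] world [-0.0063  0.0012] n 3962 tool z axis world [ 0.0081  0.0027 -1.    ]
box y edges [ 39.13 -39.8   39.8 ] n 47 mid y 0.03 front x 53.82 -> centre x -1.18
front-edge yaw rad (box rel tool) 0.0022
plate y edges [ 24.17 -28.55  26.6 ] mid y -0.99 front x 38.47 -> centre x -1.53 z 0.1023
plate front yaw -0.0009
plate normal in tool xy [ 0.0037 -0.0033] world [-0.006   0.0015] n 3962 tool z axis world [ 0.0085  0.0028 -1.    ]
t 13.95 pos [0.5385 0.2279 0.0899] yaw 18.47 tilt [0.49 0.16] q [0.27 0.24 1.75 0.   1.14 1.51] w 0.114 F [ 0.1  0.7 -0.9]
shift cm [-0.14  0.1   0.99] turn z 0.001 turn xy [ 0.     -0.0091]
```

Relative to the cover, the mouth is +0.4 mm in tool x and +1.0 mm in tool y. The cover sits square in the hand, within 0.004 rad. I correct and lower to just above the mouth.

Emit:
drive_tool --pt "0 -0.008 0 0.05 0.1 0 -1" --pt "0 0 0 0 0 0.8 -1" --pt "0 0 0 0 0 0.7 -1" --pt "0 0 0 0 0 0 -1" --pt "0 0 0 0 0 0 -1"

```text
t: 14.58
tool_pos: [0.5398, 0.2271, 0.0744]
tool_rot: [-3.101, -0.504, -0.002]
force: [0.2, 1.3, -1.1]
grip_width: 0.119
```

```bash
python3 - <<'E'
from h import *
d=grab('wrist','wrist13'); align('wrist13'); ptilt('wrist13'); rel([.5375,.2265,.08],18.4)
E
```

```text
box y edges [ 40.53 -40.83  38.65] n 44 mid y -1.1 front x 52.81 -> centre x -2.19
front-edge yaw rad (box rel tool) 0.004
plate y edges [ 24.05 -28.53  26.53] mid y -1.09 front x 38.54 -> centre x -1.46 z 0.0866
plate front yaw -0.0008
plate normal in tool xy [ 0.0042 -0.0029] world [0.0016 0.0037] n 3956 tool z axis world [ 1.4e-03  4.0e-04 -1.0e+00]
t 14.625 pos [0.5397 0.2271 0.0743] yaw 18.46 tilt [0.07 0.02] q [ 0.26  0.27  1.75 -0.    1.12  1.51] w 0.119 F [-0.1 -0.4 -1.2]
shift cm [-0.22 -0.02 -0.57] turn z 0.001 turn xy [ 0.0001 -0.0013]
```

Emit:
drive_tool --pt "0 -0.001 0 -0.06 0 0 -1" --pt "0 0 0 0 0 0.4 -1" --pt "0 0 0 0 0 0 -1" --pt "0 0 0 0 0 0 -1"

```text
t: 15.12
tool_pos: [0.5393, 0.2269, 0.0704]
tool_rot: [-3.101, -0.504, -0.001]
force: [-0.5, -0.2, -1.3]
grip_width: 0.12
```

```bash
python3 - <<'E'
from h import *
d=grab('wrist','wrist14'); align('wrist14'); ptilt('wrist14'); rel([.5375,.2265,.08],18.4)
W=cloud(d); im=d['image']; R=Ro.from_rotvec(d['tr']).as_matrix();L=((W-d['tp'])@R)*1000
for u in (300,320,340):
    v=np.where((im[100:218,u].max(1)<70)&(np.abs(W[100:218,u,2]-.04)<.004))[0]+100
    if len(v): print(u,'seal front edge x',L[v[0],u].round(1), 'centre', (L[v[0],u,0]-35.2).round(2))
cv2.imwrite('pics/c7.png',cv2.resize(im[110:330,200:440],None,fx=3,fy=2.7,interpolation=2)[:,:,::-1])
E
```

```text
box y edges [ 41.16 -41.06  38.48] n 44 mid y -1.19 front x 53.31 -> centre x -1.69
front-edge yaw rad (box rel tool) 0.0036
plate y edges [ 24.38 -28.54  26.51] mid y -1.06 front x 38.57 -> centre x -1.43 z 0.0827
plate front yaw -0.0001
plate normal in tool xy [ 0.0044 -0.0029] world [0.0023 0.004 ] n 3957 tool z axis world [ 9.e-04  2.e-04 -1.e+00]
t 15.175 pos [0.5393 0.2269 0.0704] yaw 18.47 tilt [0.05 0.01] q [ 0.26  0.27  1.76 -0.    1.11  1.51] w 0.114 F [-0.3 -0.2 -0.7]
shift cm [-0.18 -0.02 -0.96] turn z 0.001 turn xy [ 0.0001 -0.0009]
300 seal front edge x [ 34.2 -11.8  32.8] centre -0.97
320 seal front edge x [34.4 -0.3 31.9] centre -0.77
340 seal front edge x [34.5 11.2 31.7] centre -0.72
```

View pics/c7.png

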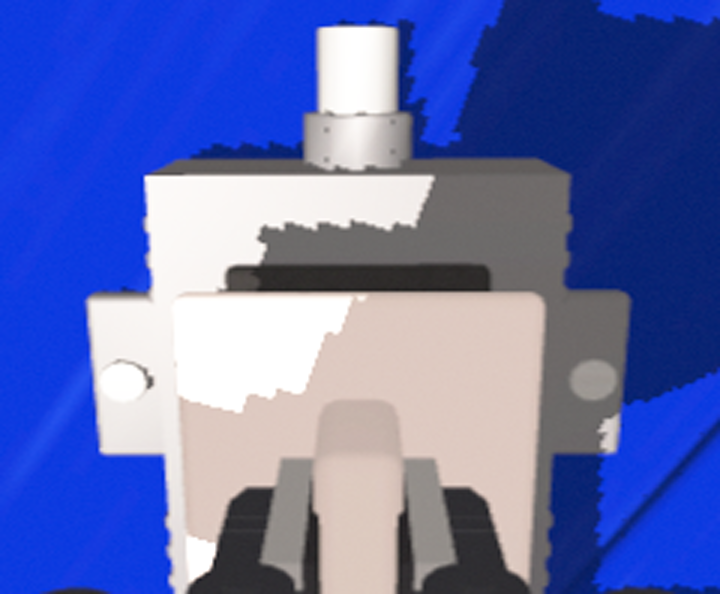

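Cover and mouth agree within about 0.5 mm. Lower into the well, short of the catches, watching the force.

Emit:
drive_tool --pt "0 0 0 0 0 0.4 -1" --pt "0 0 0 0 0 0.4 -1" --pt "0 0 0 0 0 0 -1" --grip_force 120

```text
t: 15.55
tool_pos: [0.5391, 0.2269, 0.0617]
tool_rot: [-3.101, -0.504, -0.001]
force: [-0.2, -0.2, -1.5]
grip_width: 0.115
```

Emit:
drive_tool --pt "0 0 0 0 0 0.4 -1" --pt "0 0 0 0 0 0.4 -1" --pt "0 0 0 0 0 0 -1"

```text
t: 15.92
tool_pos: [0.539, 0.2269, 0.053]
tool_rot: [3.101, 0.504, 0.001]
force: [1.1, -0.1, -0.4]
grip_width: 0.114
```

```bash
python3 - <<'E'
from h import *
d=grab('wrist','wrist15'); align('wrist15'); ptilt('wrist15'); rel([.5375,.2265,.031],18.4)
print(sensors.observe()['torque'])
E
```

```text
box y edges [ 42.43 -41.01  38.61] n 42 mid y -1.14 front x 53.55 -> centre x -1.45
front-edge yaw rad (box rel tool) 0.0027
plate y edges [ 24.5  -28.54  26.58] mid y -1.05 front x 38.58 -> centre x -1.42 z 0.0652
plate front yaw -0.0013
plate normal in tool xy [ 0.0023 -0.0039] world [0.0005 0.0044] n 3962 tool z axis world [ 4.e-04  0.e+00 -1.e+00]
t 15.975 pos [0.5392 0.2269 0.0532] yaw 18.47 tilt [0.04 0.01] q [ 0.26  0.3   1.76 -0.    1.08  1.51] w 0.117 F [-0.2  0.4 -0.6]
shift cm [-0.18 -0.02  2.22] turn z 0.001 turn xy [ 0.0001 -0.0007]
[-0.01785253 -0.01975152 -0.03252375]
```

The plug is 13 mm into the well, centred to about 0.1 mm, with no contact force. Press towards the catches.

Emit:
drive_tool --pt "0 0 0 0 0 0.4 -1" --pt "0 0 0 0 0 0.3 -1" --pt "0 0 0 0 0 0.3 -1"

```text
t: 16.35
tool_pos: [0.5405, 0.2273, 0.0453]
tool_rot: [-3.101, -0.504, -0.005]
force: [-2.8, -1.1, 12.4]
grip_width: 0.113
```

Emit:
drive_tool --pt "0 0 0 0 0 0.4 -1" --pt "0 0 0 0 0 0.4 -1"

```text
t: 16.6
tool_pos: [0.5406, 0.2273, 0.0394]
tool_rot: [3.101, 0.505, 0.004]
force: [-3.1, -1.8, 2.8]
grip_width: 0.109
```

```bash
python3 - <<'E'
from h import *
d=grab('wrist','wrist16'); align('wrist16'); ptilt('wrist16'); rel([.5375,.2265,.031],18.4)
E
```

```text
box y edges [ 15.53 -40.88  38.65] n 145 mid y -1.1 front x 51.96 -> centre x -3.04
front-edge yaw rad (box rel tool) 0.0019
plate y edges [ 24.51 -28.53  26.54] mid y -1.05 front x 38.53 -> centre x -1.47 z 0.0516
plate front yaw 0.0004
plate normal in tool xy [ 0.0069 -0.0035] world [0.0027 0.0052] n 3962 tool z axis world [ 2.7e-03  3.0e-04 -1.0e+00]
t 16.65 pos [0.5402 0.2272 0.0386] yaw 18.49 tilt [0.11 0.01] q [ 0.26  0.32  1.77 -0.    1.05  1.51] w 0.111 F [-2.3 -1.4  0.8]
shift cm [-0.28 -0.02  0.76] turn z 0.002 turn xy [ 0.0005 -0.0018]
```

The catch peak (12.4 N) has passed and the force fell. x drifted about 1.5 mm under load, so I ease it back while continuing down to the seal.

Emit:
drive_tool --pt "0 -0.002 0 -0.12 0 0.3 -1" --pt "0 0 0 0 0 0.3 -1" --pt "0 0 0 0 0 0.1 -1"

```text
t: 17.02
tool_pos: [0.5391, 0.2268, 0.0311]
tool_rot: [3.1, 0.505, 0.0]
force: [-3.2, -0.9, 5.4]
grip_width: 0.114
```

```bash
python3 - <<'E'
from h import *
d=grab('wrist','wrist17'); align('wrist17'); ptilt('wrist17'); rel([.5375,.2265,.031],18.4)
E
```

```text
box y edges [ 17.9  -40.87  38.63] n 150 mid y -1.11 front x 53.5 -> centre x -1.5
front-edge yaw rad (box rel tool) 0.0033
plate y edges [ 24.36 -28.61  26.53] mid y -1.1 front x 38.63 -> centre x -1.37 z 0.0434
plate front yaw 0.0007
plate normal in tool xy [ 0.0019 -0.0026] world [0.0009 0.0035] n 3958 tool z axis world [ 1.e-04 -4.e-04 -1.e+00]
t 17.075 pos [0.5392 0.2268 0.0312] yaw 18.49 tilt [ 0.01 -0.02] q [ 0.26  0.33  1.77 -0.    1.04  1.51] w 0.114 F [-2.5 -0.3  5.6]
shift cm [-0.17 -0.02  0.02] turn z 0.002 turn xy [ 0.0004 -0.0001]
```

Underside is at 0.0374 (seal squeezed about 2.5 mm) with 5.6 N, centred. One small extra press for margin, then I check that it holds.

Emit:
drive_tool --pt "0 0 0 0 0 0.1 -1" --pt "0 0 0 0 0 0.1 -1"

```text
t: 17.32
tool_pos: [0.5395, 0.227, 0.0305]
tool_rot: [3.1, 0.505, 0.001]
force: [-4.7, -1.6, 7.0]
grip_width: 0.111
```

```bash
python3 - <<'E'
from h import *
for i in range(8):
    d=grab('wrist','wrist18'); s=sensors.observe(); print(s['t'],s['tool_pos'].round(4),s['force'].round(1))
align('wrist18'); ptilt('wrist18'); rel([.5375,.2265,.031],18.4)
d=grab('side','side18'); grab('top','top18')
cv2.imwrite('pics/c8.png',cv2.resize(d['image'][165:225,250:330],None,fx=9,fy=9,interpolation=2)[:,:,::-1])
E
```

```text
17.375 [0.5395 0.227  0.0305] [-3.7 -1.3  7.4]
17.425 [0.5395 0.227  0.0306] [-4.3 -0.9  6.8]
17.475 [0.5395 0.227  0.0306] [-4.1 -2.   6.6]
17.525 [0.5395 0.2269 0.0306] [-3.  -1.5  7.1]
17.575 [0.5395 0.227  0.0306] [-3.6 -1.6  6.3]
17.625 [0.5395 0.227  0.0306] [-3.9 -1.2  7.1]
17.675 [0.5395 0.227  0.0307] [-4.5 -1.4  6.6]
17.725 [0.5395 0.227  0.0306] [-3.6 -2.   6.9]
box y edges [ 17.37 -40.89  38.64] n 150 mid y -1.11 front x 53.08 -> centre x -1.92
front-edge yaw rad (box rel tool) 0.0039
plate y edges [ 24.18 -28.57  26.44] mid y -1.12 front x 38.59 -> centre x -1.41 z 0.0429
plate front yaw 0.0012
plate normal in tool xy [ 0.0034 -0.0032] world [0.0017 0.0044] n 3966 tool z axis world [ 6.e-04 -3.e-04 -1.e+00]
t 17.725 pos [0.5395 0.227  0.0306] yaw 18.49 tilt [ 0.03 -0.02] q [ 0.26  0.33  1.77 -0.    1.04  1.51] w 0.114 F [-3.6 -2.   6.9]
shift cm [-0.2  -0.02 -0.04] turn z 0.002 turn xy [ 0.0004 -0.0003]
```

View pics/c8.png

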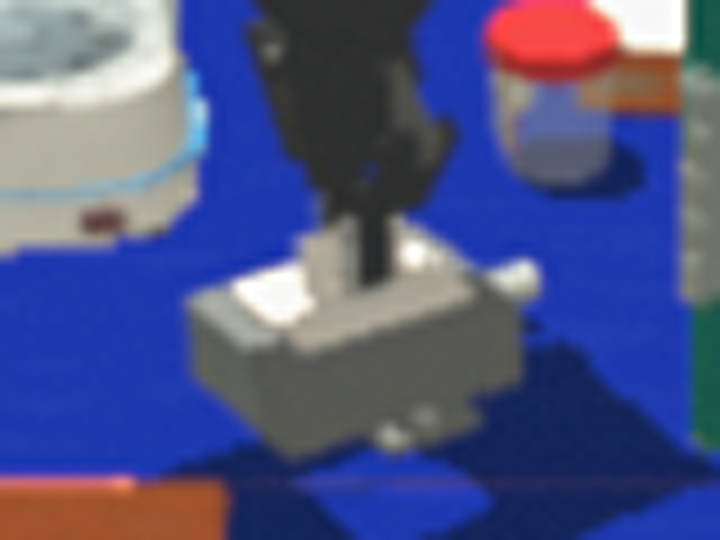

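View pics/top18.png

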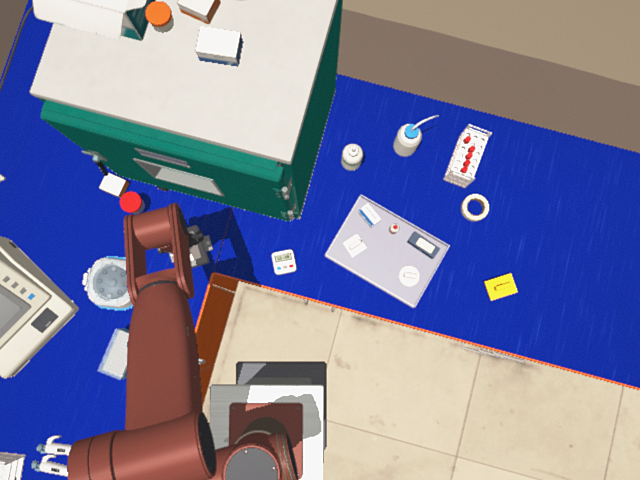

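Holding at 6.9 N down, seal squeezed about 3 mm. There is a 4 N sideways load from a small +x offset, which could lean on the +x catch. I ease it off.

Emit:
drive_tool --pt "0 0 0 -0.12 0 0.08 -1" --pt "0 0 0 -0.06 0 0.1 -1"

```text
t: 18.08
tool_pos: [0.5396, 0.227, 0.031]
tool_rot: [-3.101, -0.505, -0.006]
force: [-3.6, -1.4, 6.2]
grip_width: 0.113
```

```bash
python3 - <<'E'
from h import *
for i in range(8):
    d=grab('wrist','wrist19'); s=sensors.observe(); print(s['t'],s['tool_pos'].round(4),s['force'].round(1))
align('wrist19'); ptilt('wrist19')
E
```

```text
18.125 [0.5395 0.227  0.031 ] [-1.4 -0.7  6.3]
18.175 [0.5395 0.227  0.031 ] [-2.2 -0.9  6.4]
18.225 [0.5395 0.227  0.031 ] [-1.3 -0.2  6.1]
18.275 [0.5395 0.227  0.031 ] [-2.8 -1.   6.4]
18.325 [0.5395 0.227  0.031 ] [-2.1 -1.5  6.4]
18.375 [0.5396 0.227  0.031 ] [-2.2 -0.3  5.4]
18.425 [0.5396 0.227  0.031 ] [-2.1 -1.   5.8]
18.475 [0.5395 0.2269 0.031 ] [-1.3 -1.   6.3]
box y edges [ 17.3  -40.86  38.69] n 150 mid y -1.07 front x 53.03 -> centre x -1.97
front-edge yaw rad (box rel tool) 0.0044
plate y edges [ 23.89 -28.6   26.51] mid y -1.09 front x 38.49 -> centre x -1.51 z 0.0433
plate front yaw -0.0001
plate normal in tool xy [ 0.0036 -0.002 ] world [-0.0011  0.0022] n 3955 tool z axis world [ 3.9e-03  8.0e-04 -1.0e+00]
```

Emit:
drive_tool --pt "0 -0.003 0 -0.15 0 0.1 -1" --pt "0 0 0 -0.08 0 0.12 -1"

```text
t: 18.73
tool_pos: [0.5395, 0.227, 0.0311]
tool_rot: [-3.1, -0.504, -0.009]
force: [-2.2, -0.6, 5.9]
grip_width: 0.114
```

```bash
python3 - <<'E'
from h import *
for i in range(16):
    d=grab('wrist','wrist20'); s=sensors.observe()
    if i%3==0: print(s['t'],s['tool_pos'].round(4),s['force'].round(1),s['grip_width'])
align('wrist20'); ptilt('wrist20')
E
```

```text
18.775 [0.5395 0.227  0.031 ] [-2.  -1.   5.7] 0.1134756265390157
18.925 [0.5396 0.227  0.0311] [-1.1 -0.4  5.3] 0.1123373242585984
19.075 [0.5396 0.227  0.0311] [-1.6  0.1  4.9] 0.11694936402814661
19.225 [0.5396 0.227  0.0311] [-1.2 -0.3  6.2] 0.1112715047359194
19.375 [0.5395 0.2269 0.031 ] [-1.9 -0.5  5.5] 0.111726330985171
19.525 [0.5395 0.227  0.0311] [-2.4 -0.8  5.3] 0.11295624677144572
box y edges [ 17.2  -40.81  38.72] n 150 mid y -1.06 front x 53.06 -> centre x -1.94
front-edge yaw rad (box rel tool) 0.0024
plate y edges [ 24.28 -28.57  26.57] mid y -1.08 front x 38.54 -> centre x -1.46 z 0.0434
plate front yaw -0.0007
plate normal in tool xy [ 0.0023 -0.0026] world [-0.0038  0.0019] n 3958 tool z axis world [ 0.0052  0.0013 -1.    ]
```

It is stable: 5.5 N down, underside about 2.5 mm below the free seal level, sideways load under 2.5 N (less than the 3.3 N that starts a catch), offset 0.5 mm. Handing in.

```bash
python3 -c "
from h import *
print(robot.close_job())"
```

```text
the job is handed in; nothing more can be done
None
```

I took the oblong white cover (the middle one in the tray) by its rib, lifted it out and pressed it straight down onto the housing mouth. I handed the job in at about 19.5 s while still gripping (grip setting 120 N) and pressing. No verdict was reported.

**Last checks:**
- **Catches:** the force peaked at about 12 N, then fell to about 1 N, as expected when they snap. I could not see the catches or read their joints; at the final depth the beads should just clear them (about 0.6 mm by the given sizes).
- **Seal:** the underside of the cover sits about 2.6 mm below the free seal by depth image, or about 2.3 mm judged from the force. The downward force held steady at 5 to 6 N.
- **Fit:** the cover is about 0.5 mm off centre, with tilt and turn each within about 0.005 rad.
- **Surroundings:** the other parts are still in the tray, and the timer and specimen cup look unmoved in the pictures.

**What failed or disagreed:**
- **First grasp:** it closed on air just above the rib and moved nothing. Both depth views put the shut fingertips about 33 mm farther back than the interface text says, so I went by the images after that.
- **Top camera:** it put the housing about 4 mm off in y compared with the wrist camera. I used the wrist camera's values.
- **Sideways load:** about 2 N remains, down from 4 N. I eased it twice, but the cover itself did not shift; the load is below the 3.3 N that starts a catch.

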